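# Crimp the tall headspace vial on the treadle crimper

## Robot

A 6-joint arm with a two-finger parallel gripper is mounted at the origin on the work surface. World frame = base frame: x ahead of the robot, y to its left, z up, the work surface at z = 0. Lengths are in m, angles in rad, forces in N, time in s.
With the tool pointing down it reaches from about 0.375 to 0.9 m from the base axis. Payload 3.1 kg.
Tool frame: the origin (TCP) lies at the very end of the fingers, on their centre line; the grasp point (between the pads) lies 19 mm behind it; z points along the fingers, x is the direction in which the jaws open and shut, and the axes are right-handed (so a half turn about z gives the same grasp; the last joint's range is limited). The gripper opens to 87 mm and grips with 3 to 60 N. Pads are 19 mm wide; open, the fingers measure 117 mm over their backs; the gripper's body (75 mm by 190 mm) begins 51 mm behind the grasp point.
Start: joints at [-1.506, 0.527, 1.433, -0, 1.181, -0.178], TCP at [0.15, -0.607, 0.223] pointing down, gripper open.
Joint ranges: [-3.08, 3.08], [-0.75, 2.2], [0.22, 2.44], [-1.43, 4.57], [0, 2.65], [-2.85, 2.85]. Speed limits (rad/s): [2.79, 2.79, 3.14, 3.14, 3.14, 3.14].

## Interface

Orientations are given as a unit quaternion [x, y, z, w].
In Python, from rig import robot gives the robot as it stands. The module is installed in compiled form; this text tells all that it offers.
- The arm moves only by the shell command python3 -m creep 'ROWS' [OPENING] [FORCE]. ROWS is a JSON object of lists of equal length, an entry for each row: "dp": the shift along the tool's x, y, z in cm, a list of three; "turn": the turn, a rotation vector about the tool's x, y, z in degrees, a list of three. In form: {"dp": [[x, y, z], ...], "turn": [[wx, wy, wz], ...]}. A call has 1 to 20 rows; each row shifts and turns the commanded pose from where the row before left it, along the tool's axes as they then stand; what a row does not reach is not made up. A row lasts 1/10 s, in which the tool goes at most 50 mm and 8.59 degrees, less where a joint would pass 70% of its speed; a pose out of reach is approached as far as the arm can. A call is refused whole if a number of a shift passes 5 or a number of a turn 8.59, either way. A call with a gripper value outside its range is refused whole. OPENING is the gripper command: -1 is fully open, 1 is shut, values between are in proportion, set as the call begins (- or left out, the last holds). The fingers move at their own pace and stop on an object; FORCE is the grip in N (left out, the last holds). Time passes only in rows, so rows that do not move let the fingers close. It gives the time, the measured TCP pose, the force and the opening at its end, in the units of the state.
- robot.get_obs(): the state, without advancing time (a new reading comes with each control period).
- robot.camera(name): name is "scene" or "top"; returns the picture (480x640x3 uint8, red, green, blue); there is no depth.
- robot.calibration(name): a dict with "fx", "fy", "cx", "cy" (pixels), "rvec" (rotation vector, rad) and "tvec" (3), from world to camera coordinates, as OpenCV has them. Camera axes: x right, y down, z forward; pixel columns grow to the right and rows downward; lengths in m; the calibration is good to about 2 mm. A picture is of the moment at which its call begins. calibration takes no time and is no camera call.
- robot.hand_in(): hands the job in, once; it reports no verdict.
Trained networks look in the newest picture that a camera, given by its name, has taken for a name from the list of things; names that differ only in an ending like _2 or _b are one class to them, and where a whole thing is asked for, a point or a joint stands for the part that bears it (a point fixed in the world has none). Each returns a list of dicts, best first, with "confidence" (0 to 1); they miss things now and then, are a little off and sometimes report something else, mostly with a low value. They report only what shows in the picture. A call takes as long as a camera call. They do not tell look-alikes from the thing itself.
- robot.masks_of(name, camera): "pixels" (480x640 bool, what is visible of it).
- robot.tip_of(name, camera): "point" ([x, y, z] in m, in the coordinates of the camera as it stood for that picture, good to about 4 mm: a listed point, or the origin of a listed thing).
The state is a dict: "time": time; "q": joint angles; "joint_velocities": joint speeds; "joint_torque": joint torques, N m; "position": TCP position; "tool_rot": TCP orientation; "ft_force": force on the tool from outside, world axes, zero at the start; "moment": the same for the moment, N m; "grip_width": finger opening in m.
Only numpy, scipy, OpenCV 4.12 (cv2) and the standard library are available. Lean on these libraries where they do the work, as an engineer would, in place of code of your own. Each camera call takes 0.05 s, during which the arm holds its last target.

## Task

Stand the one tall vial upright on the crimper's anvil, fully home against the V-shaped fence under the crimping head, and let go of it. Then press the crimper's spring treadle down to its stop, keep it there for a second, and let it come all the way back up, leaving the vial standing in place on the anvil. Leave the two short vials standing where they are.

Things in the scene. Friction and masses are not known exactly. Their poses are not given: they have to be found in the camera images.
- vial: The tall glass vial with an aluminium cap: 75 mm high, straight body 22.5 mm in diameter up to 56 mm, then a shoulder, narrow neck and a 21 mm cap from 67 to 75 mm. About 35 g. Origin at the centre of its underside, z up along the vial. It looks like the short vials except for its height.
- short1: A short vial of the same glass, cap and diameter, only 46 mm high; a bystander. Origin at the centre of its underside.
- short2: Another short vial, 46 mm high; a bystander. Origin at the centre of its underside.
- crimper: Fixed bench crimper. Its x points from its open front to its back, y to the left from the robot, z up; origin on the bench under the anvil's centre. Grey base plate 14 mm high, x -60 to 100, y -250 to 70 mm; anvil on its left part, treadle on the right. Two 16 mm posts behind the anvil (x 66, y +-34 mm) carry a white head (underside z 182, front edge x -18, 34 mm wide) reaching over the anvil.
- cup (a point): Centre of the lower rim of the steel cup hanging over the anvil, open below, 34 mm outside and 27 mm inside diameter, 16 mm high, on a 14 mm rod. Rim at rest 121 mm above the bench, 16 mm over a tall vial on the anvil: no room for a gripper from straight above; come from the front, tool leaning back about 45 degrees. The treadle drives it 24 mm down round the cap; a vial 3 mm off centre is hit.
- anvil (a point): Centre of the anvil's flat round top (54 mm diameter, 30 mm above the bench), where the centre of the vial's underside must stand. Axes as the crimper's. Two fence walls on it, 8 mm high and 5 mm thick, form a V open to the front (-x), within x 2 to 18, y -18 to 18 mm; a vial slid towards +x until it touches both walls stands on this point within 1 mm.
- treadle_pad (a point): Middle of the top of the black ribbed rubber tread (50 mm long, 70 mm wide) on the steel treadle plate: where to press. The plate, 80 mm wide and 118 mm long, is hinged at its back end, free front edge raised. The point moves with the treadle: crimper frame x -30, y -170, z 63 mm when up; x -35, y -170, z 39 mm at the stop.
- treadle (a joint): Angle of the treadle, rad: 0 up at rest, 0.28 fully down at its stop. Its hinge is parallel to the crimper's y, at x 55, y -170, z 32 mm in the crimper's frame, 90 mm from the tread's middle. A spring returns it; pressing at the pad takes about 3 N to start and 9 N at the stop.
Mind the look-alikes: they are no part of the job. Leave any brown look-alike of the vial alone.

How it is judged:
By the outcome, as a careful person would: the job done as asked, in the order asked, and still so for the second after the job is handed in, with the robot touching nothing.
It also fails if it takes over 58 s, if anything falls off the work surface, if the arm or the gripper's body presses on something with over 40 N, if the wrist force passes 120 N, or if a joint passes its speed limit or range.

## Working session

There is one attempt and no reset: what is moved stays moved. The work goes in short steps, Python scripts to look and compute and a shell command to move; the robot and the scene stay as the last step left them, time stands still between calls to the robot, and variables do not carry over. Pictures are saved under pics/ and viewed, and the job is handed in when it is done.

```bash
mkdir -p pics; cat > h.py <<'E'
import numpy as np, cv2
from rig import robot
from scipy.spatial.transform import Rotation as R
def cal(c):
    k=robot.calibration(c); K=np.array([[k['fx'],0,k['cx']],[0,k['fy'],k['cy']],[0,0,1.]])
    return K,R.from_rotvec(np.ravel(k['rvec'])).as_matrix(),np.ravel(k['tvec'])
def w(c,p): K,Rm,t=cal(c); return Rm.T@(np.array(p)-t)
def proj(c,P): K,Rm,t=cal(c); p=K@(Rm@np.array(P)+t); return p[:2]/p[2]
def ray(c,uv,z):
    K,Rm,t=cal(c); d=Rm.T@np.linalg.solve(K,[uv[0],uv[1],1]); o=-Rm.T@t
    return o+d*(z-o[2])/d[2]
def save(c,n):
    im=robot.camera(c); cv2.imwrite('pics/'+n+'.png',im[:,:,::-1]); return im
E
python3 - <<'E'
from h import *
np.set_printoptions(precision=4,suppress=True)
for c in ['scene','top']:
    save(c,c+'0')
    print(c,'campos',w(c,[0,0,0]))
    for n in ['vial','short1','crimper','cup','anvil','treadle_pad']:
        for d in robot.tip_of(n,c): print(c,n,round(d['confidence'],2),w(c,d['point']),proj(c,w(c,d['point'])))
o=robot.get_obs(); print(o)
E
```

```text
scene campos [0.9403 0.6126 0.5804]
scene vial 0.73 [ 0.4497  0.1819 -0.0017] [412.7337 300.3934]
scene vial 0.61 [0.4007 0.2569 0.0008] [465.0204 312.89  ]
scene short1 0.85 [ 0.5559  0.248  -0.0003] [392.0021 350.0468]
scene short1 0.76 [0.4341 0.3141 0.0024] [478.3316 341.5552]
scene crimper 0.65 [ 0.6047 -0.0437  0.0028] [270.8437 263.8879]
scene cup 0.79 [ 0.6066 -0.0457  0.1224] [265.1494 210.3149]
scene cup 0.43 [0.4368 0.3167 0.0017] [478.4116 343.6073]
scene anvil 0.71 [ 0.6028 -0.0419  0.0262] [271.4347 254.1776]
scene treadle_pad 0.64 [ 0.5851 -0.2185  0.0614] [235.4629 195.8165]
top campos [0.5021 0.0653 0.943 ]
top vial 0.63 [0.3983 0.2536 0.0003] [215.8404 326.4344]
top vial 0.51 [0.4972 0.2493 0.0012] [218.2968 271.6032]
top vial 0.48 [ 0.4537  0.1828 -0.001 ] [254.9954 295.2427]
top short1 0.74 [0.4294 0.3168 0.0028] [180.7107 309.5358]
top short1 0.49 [ 0.5559  0.2421 -0.0044] [222.9031 239.5164]
top crimper 0.84 [ 0.5998 -0.0492 -0.0066] [380.9594 214.3422]
top cup 0.53 [ 0.6052 -0.0502  0.1186] [390.8551 202.8821]
top anvil 0.66 [ 0.5999 -0.0491  0.0277] [383.1934 212.2963]
top treadle_pad 0.63 [ 0.5848 -0.2216  0.0643] [487.2787 217.8394]
{'time': 0.7, 'q': array([-1.5065,  0.5275,  1.4326, -0.    ,  1.1814, -0.1785]), 'joint_velocities': array([ 0.0005, -0.001 , -0.0005,  0.0017,  0.0012, -0.0001]), 'joint_torque': array([ -0.0019, -43.9872, -17.6947,   0.063 ,   0.0502,  -0.    ]), 'position': array([ 0.1503, -0.6067,  0.2226]), 'tool_rot': array([ 0.7875, -0.6163,  0.    ,  0.    ]), 'ft_force': array([ 0.0752, -0.5068, -0.1409]), 'moment': array([ 0.0211,  0.0076, -0.0022]), 'grip_width': 0.0869601156372367}
```

View pics/scene0.png

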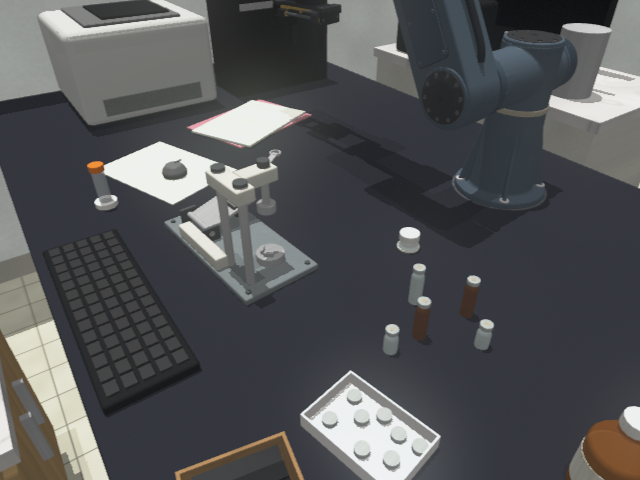

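View pics/top0.png

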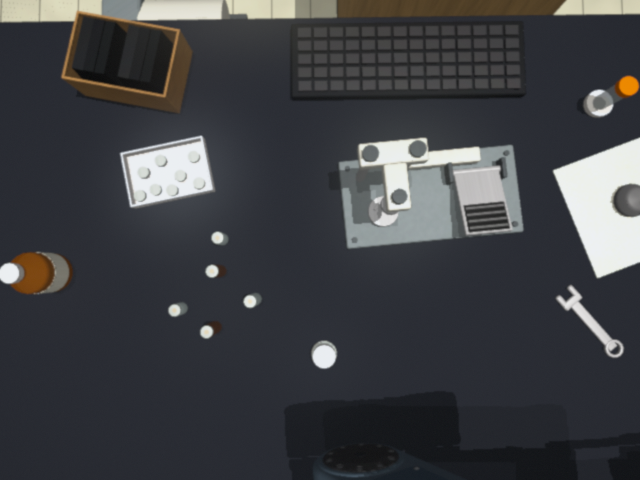

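```bash
python3 - <<'E'
import cv2
a=cv2.imread('pics/scene0.png')[210:370,360:520]; b=cv2.imread('pics/top0.png')[210:350,150:290]
cv2.imwrite('pics/crop0.png',cv2.hconcat([cv2.resize(a,(400,400),interpolation=3),cv2.resize(b,(400,400),interpolation=3)]))
E
```

```text
(no output)
```

View pics/crop0.png

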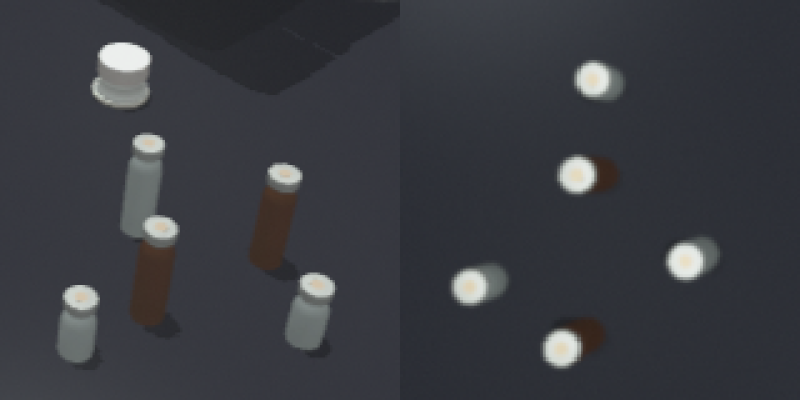

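The tall clear vial is at scene (413,285) and top (252,300). The tall brown ones at scene (422,318) and (470,297) are look-alikes. The short clear ones at scene (391,340) and (484,335) are the bystanders. The clear tall one matches the description, and the crop confirms it. Next I'll refine the poses and work out the grasp.

```bash
cat >> h.py <<'E'
def tri(pts): # [(cam,(u,v)),...]
    A=[];b=[]
    for c,uv in pts:
        K,Rm,t=cal(c); d=Rm.T@np.linalg.solve(K,[uv[0],uv[1],1]); d/=np.linalg.norm(d); o=-Rm.T@t
        M=np.eye(3)-np.outer(d,d); A.append(M); b.append(M@o)
    p=np.linalg.lstsq(np.vstack(A),np.hstack(b),rcond=None)[0]; return p
def Rt(az,tilt,s=1):
    a,t=np.radians([az,tilt]); z=np.array([np.sin(t)*np.cos(a),np.sin(t)*np.sin(a),-np.cos(t)])
    x=s*np.array([-np.sin(a),np.cos(a),0]); return np.stack([x,np.cross(z,x),z],1)
def plan(p,Rm,n):
    o=robot.get_obs(); R0=R.from_quat(o['tool_rot']); p0=o['position']
    rv=(R0.inv()*R.from_matrix(Rm)).as_rotvec(); d=R.from_rotvec(rv/n)
    # equal turn per row; shift taken before/after turn approximated at row start
    Rc=R0; step=(np.array(p)-p0)/n
    print('n',n,'turn/row',np.degrees(rv/n).round(2))
    for i in range(n):
        print((Rc.inv().apply(step)*100).round(2).tolist(),end=' '); Rc=Rc*d
    print()
E
python3 - <<'E'
from h import *
np.set_printoptions(precision=4,suppress=True)
for c,b in [('scene',(413,285)),('top',(252,300))]:
    robot.camera(c)
    for d in robot.masks_of('vial',c):
        m=d['pixels'];v,u=np.nonzero(m); print(c,round(d['confidence'],2),m.sum(),u.mean(),v.mean(),u.min(),u.max(),v.min(),v.max())
for x in [.44,.45,.46]:
  print(x,[ (proj(c,[x,.183,.075]),proj(c,[x,.183,0])) for c in ('scene','top')])
o=robot.get_obs()
plan([.40,-.12,.27],R.from_quat(o['tool_rot']).as_matrix(),14)
# crimper check: project base corners
for yaw in (3,5,7):
  a=np.radians(yaw);C=np.array([.6025,-.0465,0]);M=np.array([[np.cos(a),-np.sin(a),0],[np.sin(a),np.cos(a),0],[0,0,1]])
  print(yaw,[proj('top',C+M@np.array(q)).round(1).tolist() for q in [(-.06,-.25,.014),(-.06,.07,.014),(.1,.07,.014),(.1,-.25,.014),(-.03,-.17,.063)]])
E
```

```text
scene 0.77 472 415.78389830508473 283.3135593220339 408 424 264 304
scene 0.77 589 469.1239388794567 296.0730050933786 459 479 275 317
scene 0.69 555 420.75495495495494 318.34414414414414 412 430 297 339
top 0.56 199 215.9497487437186 270.5427135678392 207 225 265 276
top 0.51 214 252.49532710280374 299.54672897196264 244 261 292 307
top 0.5 273 211.21978021978023 328.6227106227106 201 222 320 337
0.44 [(array([422.4801, 264.3057]), array([417.357 , 297.8806])), (array([249.2465, 305.9139]), array([254.8455, 302.888 ]))]
0.45 [(array([418.0828, 266.4476]), array([413.1584, 300.0944])), (array([249.2424, 299.8874]), array([254.8379, 297.3442]))]
0.46 [(array([413.6348, 268.6141]), array([408.9139, 302.3324])), (array([249.2384, 293.8699]), array([254.8303, 291.8081]))]
n 14 turn/row [0. 0. 0.]
[-2.95, -2.57, -0.34] [-2.95, -2.57, -0.34] [-2.95, -2.57, -0.34] [-2.95, -2.57, -0.34] [-2.95, -2.57, -0.34] [-2.95, -2.57, -0.34] [-2.95, -2.57, -0.34] [-2.95, -2.57, -0.34] [-2.95, -2.57, -0.34] [-2.95, -2.57, -0.34] [-2.95, -2.57, -0.34] [-2.95, -2.57, -0.34] [-2.95, -2.57, -0.34] [-2.95, -2.57, -0.34] 
3 [[522.0, 236.3], [344.3, 247.2], [338.5, 159.4], [514.4, 148.5], [484.9, 219.9]]
5 [[522.7, 231.4], [345.5, 248.5], [336.7, 160.9], [511.9, 144.0], [485.2, 216.4]]
7 [[523.2, 226.4], [346.8, 249.7], [335.0, 162.5], [509.4, 139.5], [485.3, 212.9]]
```

```bash
python3 - <<'E'
import cv2
b=cv2.imread('pics/top0.png')[130:260,320:540]
cv2.imwrite('pics/crop1.png',cv2.resize(b,None,fx=3.6,fy=3.6,interpolation=2))
b=cv2.imread('pics/scene0.png')[150:300,160:320]
cv2.imwrite('pics/crop2.png',cv2.resize(b,None,fx=4,fy=4,interpolation=2))
E
```

```text
(no output)
```

View pics/crop1.png

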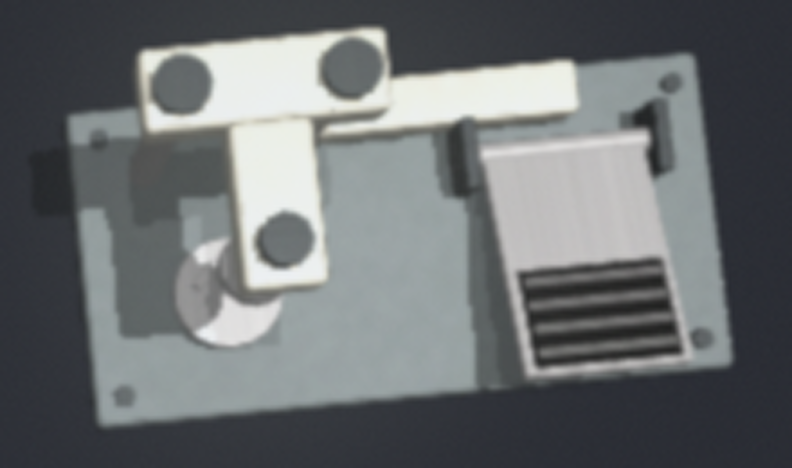

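View pics/crop2.png

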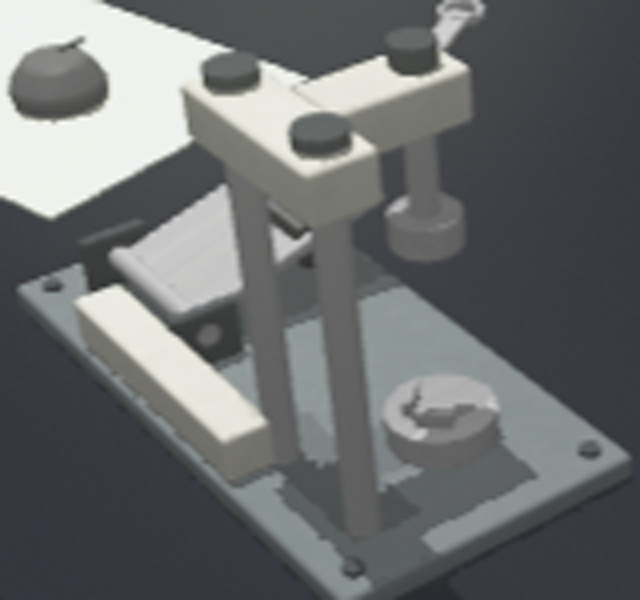

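Corners of the base plate in the top picture: (523.6,231.4), (348,248.6), (338.6,162), (512.2,145). I'll fit the crimper pose to these and start moving.

```bash
python3 - <<'E'
from h import *
from scipy.optimize import least_squares
np.set_printoptions(precision=4,suppress=True)
def W(s,q):
  a=s[2];return np.array([s[0]+np.cos(a)*q[0]-np.sin(a)*q[1],s[1]+np.sin(a)*q[0]+np.cos(a)*q[1],q[2]])
ob=[('top',(-.06,-.25,.014),(523.6,231.4)),('top',(-.06,.07,.014),(348,248.6)),('top',(.1,.07,.014),(338.6,162)),('top',(.1,-.25,.014),(512.2,145)),
('scene',(-.06,.07,.014),(317.5,263.8)),('scene',(.1,-.25,.014),(164.7,222.3))]
f=lambda s,o=ob:np.hstack([proj(c,W(s,q))-uv for c,q,uv in o])
for o in (ob,ob[:4],ob[4:]):
  r=least_squares(f,[.6,-.05,.09],args=(o,)); print(r.x,np.degrees(r.x[2]),r.fun.round(1))
r=least_squares(f,[.6,-.05,.09]);
print('pad',W(r.x,(-.03,-.17,.063)),'cup',proj('top',W(r.x,(0,0,.121))),proj('scene',W(r.x,(0,0,.121))),proj('scene',W(r.x,(0,0,.03))))
# vial fit from masks: project cylinder points
for c in('scene','top'):
  robot.camera(c); best=[d for d in robot.masks_of('vial',c)]
  T={'scene':(415,284),'top':(252,300)}[c]
  m=min(best,key=lambda d:np.hypot(*(np.array(np.nonzero(d['pixels'])[::-1]).mean(1)-T)))['pixels']
  th=np.linspace(0,6.283,24)
  def sil(x,y):
    P=[proj(c,(x+r*np.cos(t),y+r*np.sin(t),z)) for z,r in((0,.01125),(.056,.01125),(.067,.0105),(.075,.0105)) for t in th]
    im=np.zeros((1920,2560),np.uint8);h=cv2.convexHull((np.array(P)*4+1.5).astype(np.float32).round().astype(np.int32));cv2.fillPoly(im,[h],1)
    return cv2.resize(im.astype(np.float32),(640,480),interpolation=cv2.INTER_AREA)
  res=[(np.abs(sil(x,y)-m).sum(),x,y) for x in np.arange(.444,.460,.002) for y in np.arange(.174,.190,.002)]
  print(c,sorted(res)[:4])
E
python3 -m creep '{"dp":[[-2.95,-2.57,-0.34],[-2.95,-2.57,-0.34],[-2.95,-2.57,-0.34],[-2.95,-2.57,-0.34],[-2.95,-2.57,-0.34],[-2.95,-2.57,-0.34],[-2.95,-2.57,-0.34],[-2.95,-2.57,-0.34],[-2.95,-2.57,-0.34],[-2.95,-2.57,-0.34],[-2.95,-2.57,-0.34],[-2.95,-2.57,-0.34],[-2.95,-2.57,-0.34],[-2.95,-2.57,-0.34]],"turn":[[0,0,0],[0,0,0],[0,0,0],[0,0,0],[0,0,0],[0,0,0],[0,0,0],[0,0,0],[0,0,0],[0,0,0],[0,0,0],[0,0,0],[0,0,0],[0,0,0]]}'
python3 -c "
from rig import robot
o=robot.get_obs();print(o['q'],o['position'],o['tool_rot'])"
```

```text
[ 0.6018 -0.0484  0.0876] 5.021934138177857 [ 0.2  0.3 -1.4  0.3 -0.8 -0.7  0.8 -0.7  0.9 -1.3 -1.1 -1.9]
[ 0.6012 -0.049   0.0899] 5.152216613781064 [ 0.6  0.3 -1.   0.7 -0.6 -0.3  1.  -0.7]
[ 0.6046 -0.0443  0.0785] 4.498932363907819 [ 0.8  0.6 -0.9 -1.2]
pad [ 0.5868 -0.2204  0.063 ] cup [389.9514 204.8584] [266.8154 209.5103] [270.0425 250.696 ]
time: 2.4
position: [0.4008, -0.1178, 0.2706]
tool_rot: [0.787, -0.616, 0.0, -0.0]
ft_force: [0.0, -0.1, 0.2]
grip_width: 0.0869
[-5.54797899e-01  1.76029915e-01  1.85777874e+00  2.02996969e-05
  1.10680885e+00  7.73429632e-01] [ 0.40082833 -0.1178101   0.27061411] [ 7.87460445e-01 -6.16364998e-01  4.83675991e-04 -6.22185723e-05]Traceback (most recent call last):
  File "<stdin>", line 23, in <module>
  File "<stdin>", line 20, in sil
  File "h.py", line 8, in proj
    def proj(c,P): K,Rm,t=cal(c); p=K@(Rm@np.array(P)+t); return p[:2]/p[2]
                          ~~~^^^
  File "h.py", line 5, in cal
    k=robot.calibration(c); K=np.array([[k['fx'],0,k['cx']],[0,k['fy'],k['cy']],[0,0,1.]])
ValueError: time passes only in moves, steps and waits
```

```bash
sed -i 's/^def cal(c):/import functools\n@functools.lru_cache(None)\ndef cal(c):/' h.py; python3 - <<'E'
from h import *
plan([.42,.02,.25],Rt(45,45,-1),12)
print(ray('top',(323,355),.03))
E
```

```text
n 12 turn/row [ 3.65 -1.02 -2.45]
[-1.08, -0.43, 0.17] [-1.05, -0.46, 0.22] [-1.03, -0.49, 0.27] [-1.0, -0.52, 0.32] [-0.97, -0.54, 0.37] [-0.94, -0.55, 0.42] [-0.91, -0.57, 0.47] [-0.88, -0.57, 0.53] [-0.84, -0.57, 0.58] [-0.81, -0.57, 0.63] [-0.77, -0.56, 0.68] [-0.74, -0.55, 0.73] 
[0.35064781 0.06045177 0.03      ]
```

```bash
python3 -m creep '{"dp":[[-1.08,-0.43,0.17],[-1.05,-0.46,0.22],[-1.03,-0.49,0.27],[-1.0,-0.52,0.32],[-0.97,-0.54,0.37],[-0.94,-0.55,0.42]],"turn":[[3.65,-1.02,-2.45],[3.65,-1.02,-2.45],[3.65,-1.02,-2.45],[3.65,-1.02,-2.45],[3.65,-1.02,-2.45],[3.65,-1.02,-2.45]]}' 0.3
python3 -c "
from rig import robot
o=robot.get_obs();print(o['q'],o['position'],o['tool_rot'])"
python3 -m creep '{"dp":[[-0.91,-0.57,0.47],[-0.88,-0.57,0.53],[-0.84,-0.57,0.58],[-0.81,-0.57,0.63],[-0.77,-0.56,0.68],[-0.74,-0.55,0.73],[0,0,0]],"turn":[[3.65,-1.02,-2.45],[3.65,-1.02,-2.45],[3.65,-1.02,-2.45],[3.65,-1.02,-2.45],[3.65,-1.02,-2.45],[3.65,-1.02,-2.45],[0,0,0]]}'
python3 -c "
from rig import robot
o=robot.get_obs();print(o['q'],o['position'],o['tool_rot'])"
```

```text
time: 3.0
position: [0.41, -0.05, 0.2602]
tool_rot: [0.844, -0.498, 0.076, -0.183]
ft_force: [-0.1, 0.4, -0.4]
grip_width: 0.0469
[-0.70194799  0.10577443  2.0720634   0.49099847  0.93064321  0.07307903] [ 0.40995049 -0.0500233   0.26023382] [ 0.84433585 -0.49790891  0.07629087 -0.18265649]
time: 3.7
position: [0.4187, 0.0187, 0.2487]
tool_rot: [0.853, -0.355, 0.145, -0.354]
ft_force: [-1.0, -0.4, -0.3]
grip_width: 0.0305
[-0.84779415  0.22931123  2.2695378   0.99147595  1.00183551 -0.77440724] [0.41870289 0.01873842 0.24870484] [ 0.85301954 -0.35525481  0.14451889 -0.35392934]
```

```bash
cat > data.py <<'E'
import numpy as np
D=[([-1.5065,.5275,1.4326,0,1.1814,-.1785],[.1503,-.6067,.2226],[.7875,-.6163,0,0]),
([-.554798,.17603,1.857779,0,1.106809,.77343],[.400828,-.11781,.270614],[.78746,-.616365,.000484,-.000062]),
([-0.70194799,0.10577443,2.0720634,0.49099847,0.93064321,0.07307903],[0.40995049,-0.0500233,0.26023382],[0.84433585,-0.49790891,0.07629087,-0.18265649]),
([-0.84779415,0.22931123,2.2695378,0.99147595,1.00183551,-0.77440724],[0.41870289,0.01873842,0.24870484],[0.85301954,-0.35525481,0.14451889,-0.35392934])]
E
cat > fk.py <<'E'
from data import D
import numpy as np
from scipy.optimize import least_squares
from scipy.spatial.transform import Rotation as R
Y=lambda a:R.from_euler('y',a); Z=lambda a:R.from_euler('z',a)
sg=1
def fk(q,s):
    a,l,h,L1,e,L2,l2,d=s
    R3=Z(q[0])*Y(q[1])*Y(q[2]); R5=R3*Z(sg*q[3])*Y(q[4])
    p=Z(q[0]).apply([a,l,h])+(Z(q[0])*Y(q[1])).apply([0,0,L1])+R3.apply([e,0,L2])+(R3*Z(sg*q[3])).apply([0,l2,0])+R5.apply([0,0,d])
    return p,R5*Z(q[5])
x0=[0,.111,.3,.5,0,.4,0,.3]
def fit():
    global sg; best=None
    for s_ in (1,-1):
        sg=s_
        r=least_squares(lambda s:np.hstack([fk(q,s)[0]-np.array(p) for q,p,_ in D]+[(np.array(s)-x0)*1e-3]),x0)
        if best is None or r.cost<best[0]: best=(r.cost,s_,r)
    sg=best[1]; r=best[2]; return r
if __name__=='__main__':
    r=fit(); print(sg,r.x.round(4),r.fun.round(4))
    for q,p,o in D: M=fk(q,r.x)[1]; print((M.inv()*R.from_quat(o)).as_rotvec().round(4))
E
python3 fk.py
```

```text
1 [-0.      0.111   0.2742  0.588   0.1141  0.3917  0.      0.3055] [-0.      0.     -0.      0.     -0.      0.      0.      0.      0.
 -0.      0.     -0.     -0.      0.     -0.      0.0001  0.0001 -0.
  0.      0.    ]
[-1.0000e-04 -0.0000e+00 -3.1415e+00]
[-0.     -0.     -3.1416]
[-0.     -0.      3.1416]
[ 0.     -0.      3.1416]
```

```bash
cat >> fk.py <<'E'
lo=np.array([-3.08,-.75,.22,-1.43,0,-2.85]);hi=np.array([3.08,2.2,2.44,4.57,2.65,2.85])
S=None
def ik(p,Rm,q0):
    global S
    if S is None: S=fit().x
    T=R.from_matrix(Rm)
    def f(q):
        P,M=fk(q,S); return np.hstack([(P-p)*10,(M*Z(np.pi)).inv().__mul__(T).as_rotvec()])
    r=least_squares(f,np.clip(q0,lo+.01,hi-.01),bounds=(lo,hi)); return r.x,np.abs(r.fun).max()
E
python3 - <<'E'
from h import Rt
import fk,numpy as np
np.set_printoptions(precision=2,suppress=True)
q0=fk.D[3][0]
V=np.array([.4515,.1815]);A=np.array([.6022,-.047])
for t in (45,50,55,60):
  for az in (15,30,45,60,75,90):
    M=Rt(az,t,-1); g=np.r_[V,.031]; p=g+M[:,2]*.019
    q,e=fk.ik(p,M,q0); m=np.minimum(q-fk.lo,fk.hi-q).min()
    p2=g-M[:,2]*.05; q2,e2=fk.ik(p2,M,q0)
    print('pick',t,az,round(e,3),q,'margin',round(m,2),'pre',round(e2,3))
  for az in (-25,-10,5,20,35,50):
    M=Rt(az,t,-1); g=np.r_[A,.061]; p=g+M[:,2]*.019
    q,e=fk.ik(p,M,q0); m=np.minimum(q-fk.lo,fk.hi-q).min()
    g2=np.r_[A+[-.06,0],.069]; q2,e2=fk.ik(g2+M[:,2]*.019,M,q0)
    print('place',t,az,round(e,3),q,'margin',round(m,2),'pre',round(e2,3))
E
```

```text
pick 45 15 0.015 [ 0.08  1.05  2.44  3.01  1.12 -1.64] margin 0.0 pre 0.175
pick 45 30 0.011 [-0.11  1.06  2.44  2.65  1.07 -1.8 ] margin 0.0 pre 0.167
pick 45 45 0.0 [-0.24  1.02  2.38  2.29  0.94 -1.84] margin 0.06 pre 0.05
pick 45 60 0.0 [-0.31  0.95  2.27  1.87  0.81 -1.69] margin 0.17 pre 0.0
pick 45 75 0.0 [-0.32  0.91  2.15  1.44  0.79 -1.46] margin 0.29 pre 0.0
pick 45 90 0.0 [-0.29  0.9   2.01  1.08  0.87 -1.28] margin 0.43 pre 0.0
place 45 -25 0.0 [-0.18  0.83  2.1   3.48  0.58 -1.67] margin 0.34 pre 0.0
place 45 -10 0.0 [-0.31  0.84  2.14  2.98  0.62 -1.53] margin 0.3 pre 0.0
place 45 5 0.0 [-0.44  0.83  2.14  2.51  0.64 -1.43] margin 0.3 pre 0.0
place 45 20 0.0 [-0.54  0.83  2.08  2.03  0.66 -1.27] margin 0.36 pre 0.0
place 45 35 0.0 [-0.6   0.83  1.98  1.58  0.72 -1.1 ] margin 0.46 pre 0.0
place 45 50 0.0 [-0.62  0.84  1.86  1.23  0.85 -0.97] margin 0.58 pre 0.0
pick 50 15 0.068 [ 0.11  1.08  2.44  3.06  1.18 -1.64] margin 0.0 pre 0.242
pick 50 30 0.061 [-0.15  1.08  2.44  2.58  1.12 -1.82] margin 0.0 pre 0.227
pick 50 45 0.0 [-0.29  1.11  2.41  2.27  1.09 -1.94] margin 
[... 1755 characters left out ...]
2.18  1.34 -2.13] margin 0.0 pre 0.161
pick 60 60 0.0 [-0.45  1.15  2.3   1.82  1.1  -1.92] margin 0.14 pre 0.0
pick 60 75 0.0 [-0.44  1.07  2.14  1.43  1.04 -1.65] margin 0.3 pre 0.0
pick 60 90 0.0 [-0.39  1.03  1.98  1.11  1.1  -1.43] margin 0.46 pre 0.0
place 60 -25 0.0 [-0.14  1.    2.18  3.43  1.09 -1.56] margin 0.26 pre 0.0
place 60 -10 0.0 [-0.33  1.03  2.24  3.    1.17 -1.59] margin 0.2 pre 0.0
place 60 5 0.0 [-0.5   1.02  2.23  2.58  1.14 -1.64] margin 0.21 pre 0.0
place 60 20 0.0 [-0.63  0.99  2.16  2.17  1.05 -1.58] margin 0.28 pre 0.0
place 60 35 0.0 [-0.7   0.97  2.03  1.75  1.02 -1.41] margin 0.41 pre 0.0
place 60 50 0.0 [-0.71  0.96  1.88  1.38  1.08 -1.22] margin 0.56 pre 0.0
```

```bash
python3 - <<'E'
from h import *
import fk
M=Rt(90,55,-1); g=np.array([.4515,.1815,.031]); p=g-M[:,2]*.06
plan(p,M,10)
print(p,robot.get_obs()['q'])
E
```

```text
n 10 turn/row [ 0.94 -3.44 -2.92]
[-0.56, 0.57, 2.03] [-0.47, 0.57, 2.05] [-0.38, 0.58, 2.07] [-0.28, 0.6, 2.08] [-0.19, 0.62, 2.08] [-0.1, 0.65, 2.08] [-0.01, 0.68, 2.07] [0.08, 0.72, 2.06] [0.17, 0.76, 2.04] [0.25, 0.8, 2.01] 
[0.4515     0.13235088 0.06541459] [-0.84779415  0.22931123  2.2695378   0.99147595  1.00183551 -0.77440724]
```

```bash
python3 -m creep '{"dp":[[-0.56,0.57,2.03],[-0.47,0.57,2.05],[-0.38,0.58,2.07],[-0.28,0.6,2.08],[-0.19,0.62,2.08],[-0.1,0.65,2.08],[-0.01,0.68,2.07],[0.08,0.72,2.06],[0.17,0.76,2.04],[0.25,0.8,2.01],[0,0,0],[0,0,0]],"turn":[[0.94,-3.44,-2.92],[0.94,-3.44,-2.92],[0.94,-3.44,-2.92],[0.94,-3.44,-2.92],[0.94,-3.44,-2.92],[0.94,-3.44,-2.92],[0.94,-3.44,-2.92],[0.94,-3.44,-2.92],[0.94,-3.44,-2.92],[0.94,-3.44,-2.92],[0,0,0],[0,0,0]]}' -0.4
python3 - <<'E'
from h import *
np.set_printoptions(precision=3,suppress=True)
save('scene','s1');a=save('top','t1')
M=Rt(90,55,-1); g=np.array([.4515,.1815,.031])
plan(g+M[:,2]*.019,M,8)
for d in robot.tip_of('vial','top')+robot.tip_of('vial','scene'): pass
for c in ('top','scene'):
  print([w(c,d['point']) for d in robot.tip_of('vial',c)])
im=[cv2.imread('pics/%s.png'%n) for n in('s1','t1')]
cv2.imwrite('pics/c1.png',cv2.hconcat([cv2.resize(im[0][200:360,340:500],(400,400)),cv2.resize(im[1][220:380,170:330],(400,400))]))
E
```

```text
time: 4.9
position: [0.4526, 0.1317, 0.0661]
tool_rot: [0.888, 0.0, 0.0, -0.46]
ft_force: [0.3, -0.2, 0.0]
grip_width: 0.0607
n 8 turn/row [ 0.02 -0.01  0.01]
[-0.01, 0.01, 1.01] [-0.01, 0.01, 1.01] [-0.01, 0.01, 1.01] [-0.01, 0.01, 1.01] [-0.01, 0.01, 1.01] [-0.01, 0.01, 1.01] [-0.01, 0.01, 1.01] [-0.01, 0.01, 1.01] 
[array([0.395, 0.256, 0.001]), array([0.452, 0.186, 0.002]), array([0.499, 0.248, 0.001])]
[array([0.404, 0.259, 0.001]), array([ 0.499,  0.248, -0.001]), array([0.448, 0.185, 0.001])]
```

View pics/c1.png

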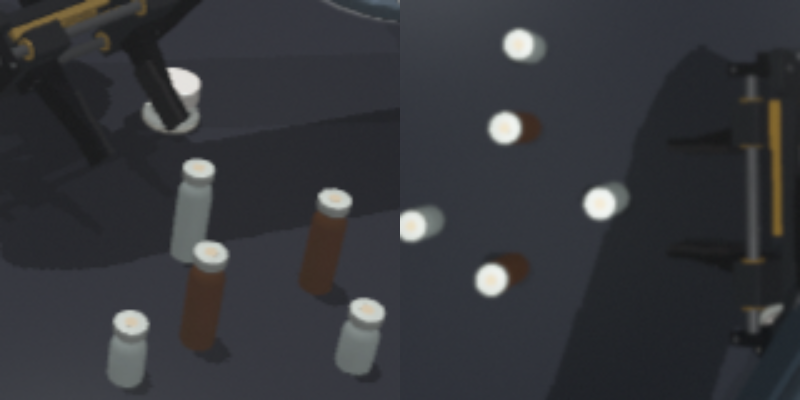

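The jaws straddle the vial's line, and nothing is touched. Next I advance along the tool axis and grip.

```bash
python3 -m creep '{"dp":[[0,0.02,1.02],[0,0.02,1.02],[0,0.02,1.02],[0,0.02,1.02],[0,0.02,1.02],[0,0.02,1.02],[0,0.02,1.02],[0,0.02,1.02],[0,0,0],[0,0,0]],"turn":[[0,0,0],[0,0,0],[0,0,0],[0,0,0],[0,0,0],[0,0,0],[0,0,0],[0,0,0],[0,0,0],[0,0,0]]}'
python3 -m creep '{"dp":[[0,0,0],[0,0,0],[0,0,0],[0,0,0],[0,0,0],[0,0,0],[0,0,0],[0,0,0]],"turn":[[0,0,0],[0,0,0],[0,0,0],[0,0,0],[0,0,0],[0,0,0],[0,0,0],[0,0,0]]}' 1 12
python3 - <<'E'
from h import *
a=save('scene','s2');b=save('top','t2')
cv2.imwrite('pics/c2.png',cv2.hconcat([cv2.resize(a[200:360,340:500],(400,400)),cv2.resize(b[220:380,170:330],(400,400))])[:,:,::-1])
E
```

```text
time: 6.2
position: [0.4523, 0.1978, 0.0176]
tool_rot: [0.888, 0.001, 0.0, -0.461]
ft_force: [0.1, -0.8, 0.1]
grip_width: 0.0609
time: 7.0
position: [0.4525, 0.1975, 0.0178]
tool_rot: [0.888, 0.001, 0.001, -0.461]
ft_force: [-0.7, -0.4, 0.8]
grip_width: 0.022
```

View pics/c2.png

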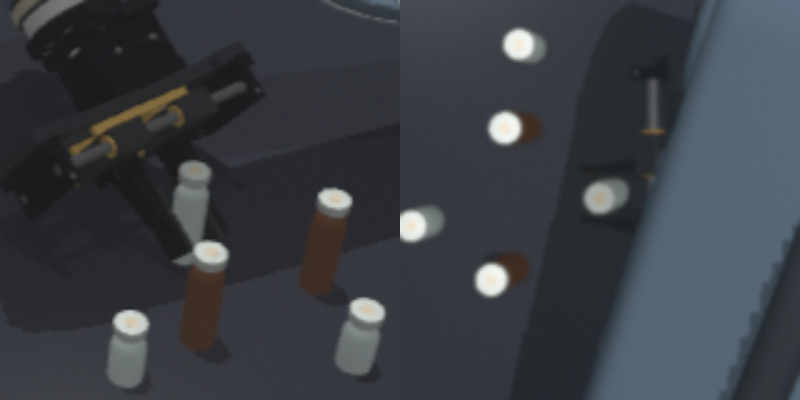

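Gripped: the opening is 22 mm and the vial stands between the pads. I'll lift it and check the carry path with the fitted kinematics.

```bash
python3 - <<'E'
from h import *
import fk
np.set_printoptions(precision=2,suppress=True)
o=robot.get_obs(); print(o['q'],o['position'])
c=np.cos(np.radians(5));s=np.sin(np.radians(5))
A=np.array([.6022,-.047])
pre=A-np.array([c,s])*.075
g1=np.array([.4525,.182,.137]); g2=np.r_[pre,.030+.0287+.02]
q=o['q']
M=Rt(90,55,-1); print('up world z in tool',M.T@[0,0,1])
n=14
pts=[]
for i in range(n+1):
  f=i/n; az=90-85*f; M=Rt(az,55,-1); g=g1+(g2-g1)*f+np.array([.0,-.0,.04*np.sin(np.pi*f)]); p=g+M[:,2]*.019
  q,e=fk.ik(p,M,q); print(round(az),p,round(e,3),q); pts.append((p,M))
for (p,M),(p2,M2) in zip(pts,pts[1:]): print((M.T@(p2-p)*100).round(2).tolist(),end=',')
print((M.T@[0,0,-85/n]).round(2))
E
```

```text
[-0.36  0.99  1.99  1.11  1.02 -1.39] [0.45 0.2  0.02]
up world z in tool [ 0.   -0.82 -0.57]
90 [0.45 0.2  0.13] 0.0 [-0.36  0.74  2.01  1.    1.14 -1.17]
84 [0.46 0.18 0.13] 0.0 [-0.41  0.73  2.05  1.06  1.11 -1.18]
78 [0.47 0.16 0.14] 0.0 [-0.46  0.72  2.09  1.13  1.07 -1.2 ]
72 [0.47 0.15 0.14] 0.0 [-0.5   0.71  2.13  1.2   1.05 -1.22]
66 [0.48 0.13 0.14] 0.0 [-0.55  0.7   2.17  1.27  1.02 -1.25]
60 [0.49 0.11 0.14] 0.0 [-0.58  0.7   2.21  1.36  0.99 -1.29]
54 [0.49 0.09 0.14] 0.0 [-0.61  0.71  2.24  1.46  0.97 -1.34]
48 [0.5  0.08 0.14] 0.0 [-0.64  0.72  2.28  1.57  0.95 -1.4 ]
41 [0.51 0.06 0.13] 0.0 [-0.66  0.74  2.31  1.7   0.95 -1.46]
35 [0.51 0.04 0.12] 0.0 [-0.67  0.77  2.34  1.83  0.95 -1.54]
29 [0.52 0.02 0.12] 0.0 [-0.68  0.81  2.37  1.98  0.98 -1.62]
23 [0.53 0.   0.11] 0.0 [-0.68  0.86  2.39  2.12  1.01 -1.68]
17 [ 0.53 -0.02  0.09] 0.0 [-0.67  0.91  2.4   2.26  1.06 -1.73]
11 [ 0.54 -0.03  0.08] 0.0 [-0.65  0.96  2.41  2.4   1.12 -1.76]
5 [ 0.54 -0.05  0.07] 0.0 [-0.62  1.    2.41  2.52  1.17 -1.76]
[0.7, 0.58, -1.66],[0.88, 0.58, -1.58],[1.04, 0.6, -1.46],[1.2, 0.65, -1.3],[1.34, 0.71, -1.12],[1.48, 0.78, -0.91],[1.59, 0.86, -0.67],[1.7, 0.93, -0.43],[1.78, 1.0, -0.18],[1.85, 1.04, 0.07],[1.89, 1.07, 0.3],[1.92, 1.07, 0.53],[1.93, 1.03, 0.73],[1.92, 0.96, 0.91],[0.   4.97 3.48]
```

```bash
python3 -m creep '{"dp":[[0,-0.41,-0.29],[0,-0.82,-0.57],[0,-0.82,-0.57],[0,-0.98,-0.69],[0,-0.98,-0.69],[0,-0.98,-0.69],[0,-0.98,-0.69],[0,-0.98,-0.69],[0,-0.98,-0.69],[0,-0.82,-0.57],[0,-0.41,-0.29],[0,0,0]],"turn":[[0,0,0],[0,0,0],[0,0,0],[0,0,0],[0,0,0],[0,0,0],[0,0,0],[0,0,0],[0,0,0],[0,0,0],[0,0,0],[0,0,0]]}'
python3 - <<'E'
from h import *
import fk
np.set_printoptions(precision=2,suppress=True)
o=robot.get_obs(); print(o['q'],o['position'],o['grip_width'],o['ft_force'])
c=np.cos(np.radians(5));s=np.sin(np.radians(5))
A=np.array([.6022,-.047])
M0=R.from_quat(o['tool_rot']).as_matrix()
g1=o['position']-M0[:,2]*.019; g2=np.r_[A-np.array([c,s])*.06,.030+.0287+.010]
q=o['q'];n=14;pts=[]
for i in range(n+1):
  f=i/n; M=R.from_euler('z',-85*f,degrees=True).as_matrix()@M0; g=g1+(g2-g1)*f+np.array([0,0,.04*np.sin(np.pi*f)]); p=g+M[:,2]*.019
  q,e=fk.ik(p,M,q); pts.append((p,M))
print(p,e,q)
for (p,M),(p2,M2) in zip(pts,pts[1:]): print((M.T@(p2-p)*100).round(2).tolist(),end=',')
print((M.T@[0,0,-85/n]).round(2))
save('scene','s3')
E
```

```text
time: 8.3
position: [0.4525, 0.1976, 0.1302]
tool_rot: [0.888, 0.001, 0.001, -0.46]
ft_force: [1.5, 0.1, -0.5]
grip_width: 0.0222
[-0.36  0.73  2.01  1.    1.14 -1.16] [0.45 0.2  0.13] 0.022234558219154908 [ 1.47  0.11 -0.5 ]
[ 0.56 -0.05  0.06] 1.4988010832439613e-15 [-0.59  1.    2.36  2.55  1.14 -1.73]
[0.81, 0.67, -1.59],[0.98, 0.66, -1.5],[1.14, 0.68, -1.37],[1.3, 0.71, -1.21],[1.44, 0.77, -1.01],[1.56, 0.84, -0.79],[1.67, 0.91, -0.55],[1.77, 0.98, -0.3],[1.84, 1.04, -0.05],[1.9, 1.08, 0.2],[1.93, 1.1, 0.45],[1.95, 1.09, 0.67],[1.95, 1.06, 0.88],[1.93, 0.98, 1.06],[-0.02  4.96  3.5 ]
```

View pics/s3.png

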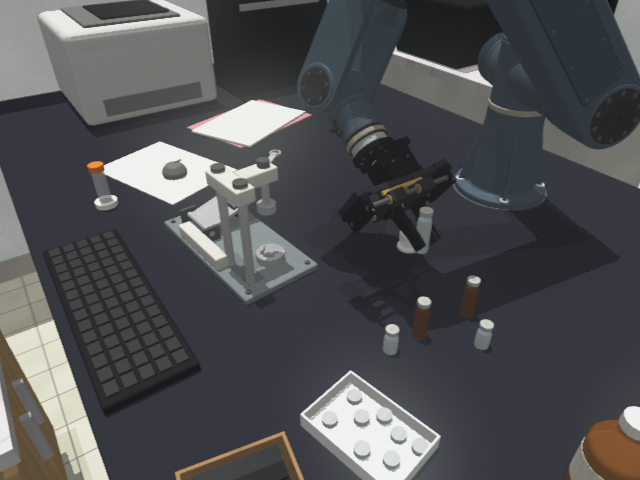

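The vial is lifted upright at (425,232), and the shorts and browns are untouched. Now I carry it to the front of the anvil, turning only about the vertical.

```bash
python3 -m creep '{"dp":[[0.81,0.67,-1.59],[0.98,0.66,-1.5],[1.14,0.68,-1.37],[1.3,0.71,-1.21],[1.44,0.77,-1.01],[1.56,0.84,-0.79],[1.67,0.91,-0.55],[1.77,0.98,-0.3],[1.84,1.04,-0.05],[1.9,1.08,0.2],[1.93,1.1,0.45],[1.95,1.09,0.67],[1.95,1.06,0.88],[1.93,0.98,1.06],[0,0,0],[0,0,0]],"turn":[[-0.02,4.96,3.5],[-0.02,4.96,3.5],[-0.02,4.96,3.5],[-0.02,4.96,3.5],[-0.02,4.96,3.5],[-0.02,4.96,3.5],[-0.02,4.96,3.5],[-0.02,4.96,3.5],[-0.02,4.96,3.5],[-0.02,4.96,3.5],[-0.02,4.96,3.5],[-0.02,4.96,3.5],[-0.02,4.96,3.5],[-0.02,4.96,3.5],[0,0,0],[0,0,0]]}'
python3 - <<'E'
from h import *
np.set_printoptions(precision=4,suppress=True)
o=robot.get_obs(); M=R.from_quat(o['tool_rot']).as_matrix(); print(o['q'],'g',o['position']-M[:,2]*.019,'z',M[:,2],'x',M[:,0])
a=save('scene','s4');b=save('top','t4')
for c in('scene','top'):
  for n in('vial','anvil','cup'):
    print(c,n,[(round(d['confidence'],2),w(c,d['point'])) for d in robot.tip_of(n,c)])
cv2.imwrite('pics/c4.png',cv2.hconcat([cv2.resize(a[150:310,190:350],(400,400)),cv2.resize(b[140:270,320:450],(400,400))])[:,:,::-1])
E
```

```text
time: 9.95
position: [0.5572, -0.0498, 0.0561]
tool_rot: [0.656, -0.599, 0.31, -0.339]
ft_force: [0.4, 0.8, 0.1]
grip_width: 0.0219
[-0.5871  1.0063  2.3625  2.5429  1.1368 -1.7283] g [ 0.5418 -0.0512  0.0671] z [ 0.8124  0.0736 -0.5785] x [ 0.091  -0.9959  0.001 ]
scene vial [(0.95, array([0.4993, 0.2462, 0.0003])), (0.76, array([0.4007, 0.2543, 0.0002])), (0.62, array([ 0.5471, -0.0484,  0.0413]))]
scene anvil [(0.81, array([ 0.6014, -0.0449,  0.029 ]))]
scene cup [(0.57, array([ 0.6063, -0.0486,  0.1217]))]
top vial [(0.78, array([0.3956, 0.2562, 0.001 ])), (0.71, array([0.5008, 0.2517, 0.0004])), (0.52, array([ 0.5449, -0.0511,  0.0388]))]
top anvil [(0.71, array([ 0.6014, -0.0482,  0.0298]))]
top cup [(0.56, array([ 0.6053, -0.0478,  0.1163]))]
```

View pics/c4.png

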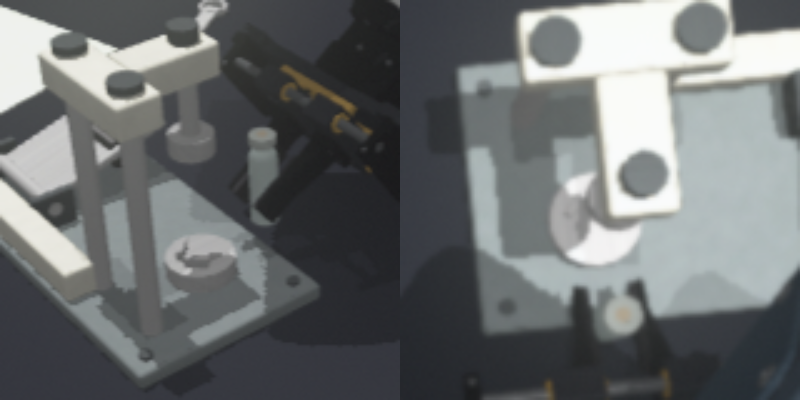

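The vial stands upright in the grip at crop (262,180), in front of the anvil and about 8 mm above its top. Relative to the anvil it needs about 56 mm forward and 1.5 mm to the right.

```bash
python3 - <<'E'
from h import *
np.set_printoptions(precision=3,suppress=True)
M=R.from_quat(robot.get_obs()['tool_rot']).as_matrix()
a=np.radians(5)
X=np.array([np.cos(a),np.sin(a),0]);Y=np.array([-np.sin(a),np.cos(a),0])
print('fwd 4mm',M.T@X*.4,'advance/12',M.T@(X*4.2-Y*.15)/12,'down1mm',M.T@[0,0,-.1], 'left1mm',M.T@Y*.1)
E
```

```text
fwd 4mm [ 0.    -0.231  0.327] advance/12 [ 0.013 -0.202  0.286] down1mm [-0.     0.082  0.058] left1mm [-0.1 -0.  -0. ]
```

```bash
python3 -m creep '{"dp":[[0.013,-0.2,0.29],[0.013,-0.2,0.29],[0.013,-0.2,0.29],[0.013,-0.2,0.29],[0.013,-0.2,0.29],[0.013,-0.2,0.29],[0.013,-0.2,0.29],[0.013,-0.2,0.29],[0.013,-0.2,0.29],[0.013,-0.2,0.29],[0.013,-0.2,0.29],[0.013,-0.2,0.29],[0,0,0],[0,0,0]],"turn":[[0,0,0],[0,0,0],[0,0,0],[0,0,0],[0,0,0],[0,0,0],[0,0,0],[0,0,0],[0,0,0],[0,0,0],[0,0,0],[0,0,0],[0,0,0],[0,0,0]]}'
python3 - <<'E'
from h import *
np.set_printoptions(precision=4,suppress=True)
o=robot.get_obs(); M=R.from_quat(o['tool_rot']).as_matrix(); print('g',o['position']-M[:,2]*.019,o['ft_force'],o['moment'])
a=save('scene','s5');b=save('top','t5')
for c in('scene','top'):
  for n in('vial','anvil'):
    print(c,n,[(round(d['confidence'],2),w(c,d['point'])) for d in robot.tip_of(n,c)])
cv2.imwrite('pics/c5.png',cv2.hconcat([cv2.resize(a[180:280,220:320],(400,400),interpolation=2),cv2.resize(b[140:270,320:450],(400,400))])[:,:,::-1])
E
```

```text
time: 11.75
position: [0.5998, -0.0486, 0.0563]
tool_rot: [0.655, -0.599, 0.311, -0.338]
ft_force: [-0.7, -0.2, -0.2]
grip_width: 0.0219
g [ 0.5843 -0.0499  0.0672] [-0.733  -0.2099 -0.2461] [0.0272 0.4726 0.0102]
scene vial [(0.87, array([0.4021, 0.2566, 0.0035])), (0.8, array([ 0.4985,  0.2479, -0.001 ])), (0.73, array([ 0.5895, -0.0495,  0.0382]))]
scene anvil []
top vial [(0.53, array([ 0.4991,  0.2477, -0.0005])), (0.43, array([ 0.5903, -0.0483,  0.0399]))]
top anvil [(0.65, array([ 0.6022, -0.0513,  0.0285]))]
```

View pics/c5.png

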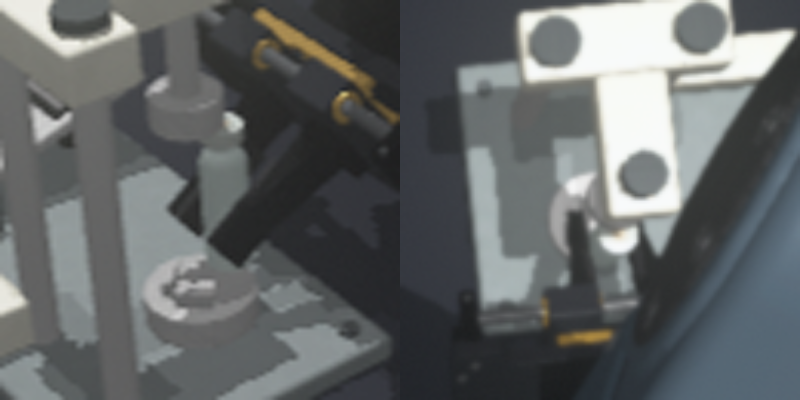

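```bash
python3 -m creep '{"dp":[[0,0.08,0.06],[0,0.08,0.06],[0,0.08,0.06],[0,0.08,0.06],[0,0.08,0.06],[0,0.08,0.06],[0,0.08,0.06],[0,0,0],[0,0,0]],"turn":[[0,0,0],[0,0,0],[0,0,0],[0,0,0],[0,0,0],[0,0,0],[0,0,0],[0,0,0],[0,0,0]]}'
python3 -m creep '{"dp":[[0,0.08,0.06],[0,0.04,0.03],[0,0,0],[0,0,0]],"turn":[[0,0,0],[0,0,0],[0,0,0],[0,0,0]]}'
```

```text
time: 12.95
position: [0.6, -0.0487, 0.0492]
tool_rot: [0.655, -0.599, 0.311, -0.338]
ft_force: [0.3, -0.5, -0.4]
grip_width: 0.022
time: 13.35
position: [0.6001, -0.0487, 0.0478]
tool_rot: [0.655, -0.599, 0.311, -0.338]
ft_force: [-0.3, 0.1, 0.3]
grip_width: 0.0219
```

```bash
python3 -m creep '{"dp":[[0,0.04,0.03],[0,0,0],[0,0,0]],"turn":[[0,0,0],[0,0,0],[0,0,0]]}'
python3 -m creep '{"dp":[[0,0.04,0.03],[0,0,0],[0,0,0]],"turn":[[0,0,0],[0,0,0],[0,0,0]]}'
```

```text
time: 13.65
position: [0.6001, -0.0487, 0.0478]
tool_rot: [0.655, -0.599, 0.311, -0.339]
ft_force: [-2.8, -0.0, 3.9]
grip_width: 0.022
time: 13.95
position: [0.6002, -0.0487, 0.0477]
tool_rot: [0.655, -0.599, 0.312, -0.339]
ft_force: [-2.9, -0.9, 7.4]
grip_width: 0.022
```

Contact with the anvil. I'll ease the down force off, then slide toward the fence.

```bash
python3 -m creep '{"dp":[[0,-0.06,-0.045],[0,-0.087,0.123],[0,-0.087,0.123],[0,-0.087,0.123],[0,-0.087,0.123],[0,-0.087,0.123],[0,-0.087,0.123],[0,0,0],[0,0,0]],"turn":[[0,0,0],[0,0,0],[0,0,0],[0,0,0],[0,0,0],[0,0,0],[0,0,0],[0,0,0],[0,0,0]]}'
python3 -m creep '{"dp":[[0,-0.058,0.082],[0,-0.058,0.082],[0,0,0]],"turn":[[0,0,0],[0,0,0],[0,0,0]]}'
python3 -m creep '{"dp":[[0,-0.058,0.082],[0,0,0]],"turn":[[0,0,0],[0,0,0]]}'
```

```text
time: 14.85
position: [0.6092, -0.0477, 0.0477]
tool_rot: [0.655, -0.599, 0.311, -0.339]
ft_force: [-1.0, 0.5, 4.7]
grip_width: 0.022
time: 15.15
position: [0.611, -0.0476, 0.0477]
tool_rot: [0.655, -0.599, 0.311, -0.338]
ft_force: [-3.2, -0.0, 6.5]
grip_width: 0.0216
time: 15.35
position: [0.6119, -0.0475, 0.0477]
tool_rot: [0.655, -0.599, 0.311, -0.338]
ft_force: [-2.9, -0.5, 5.2]
grip_width: 0.0223
```

```bash
python3 -m creep '{"dp":[[0,-0.03,-0.02],[0,-0.058,0.082],[0,0,0]],"turn":[[0,0,0],[0,0,0],[0,0,0]]}'
python3 -m creep '{"dp":[[0,-0.058,0.082],[0,0,0]],"turn":[[0,0,0],[0,0,0]]}'
python3 -m creep '{"dp":[[0,-0.058,0.082],[0,0,0]],"turn":[[0,0,0],[0,0,0]]}'
```

```text
time: 15.65
position: [0.613, -0.0475, 0.0477]
tool_rot: [0.655, -0.599, 0.311, -0.338]
ft_force: [-2.4, 0.5, 3.0]
grip_width: 0.0218
time: 15.85
position: [0.6142, -0.0475, 0.0478]
tool_rot: [0.655, -0.599, 0.311, -0.338]
ft_force: [-1.8, -0.6, 3.0]
grip_width: 0.0217
time: 16.05
position: [0.6152, -0.0474, 0.0478]
tool_rot: [0.655, -0.599, 0.311, -0.338]
ft_force: [-2.3, 0.0, 2.2]
grip_width: 0.0219
```

```bash
python3 -m creep '{"dp":[[0,-0.058,0.082],[0,0,0]],"turn":[[0,0,0],[0,0,0]]}'
python3 -m creep '{"dp":[[0,-0.058,0.082],[0,0,0]],"turn":[[0,0,0],[0,0,0]]}'
python3 - <<'E'
from h import *
np.set_printoptions(precision=4,suppress=True)
a=save('scene','s6');b=save('top','t6')
for c in('scene','top'):
  for n in('vial','anvil','cup'):
    print(c,n,[(round(d['confidence'],2),w(c,d['point'])) for d in robot.tip_of(n,c)])
cv2.imwrite('pics/c6.png',cv2.resize(a[180:280,220:340],(720,600),interpolation=2)[:,:,::-1])
E
```

```text
time: 16.25
position: [0.6162, -0.0473, 0.0478]
tool_rot: [0.655, -0.599, 0.311, -0.338]
ft_force: [-0.7, 0.2, 2.5]
grip_width: 0.0218
time: 16.45
position: [0.6172, -0.0472, 0.0478]
tool_rot: [0.655, -0.599, 0.311, -0.338]
ft_force: [-0.7, -0.3, 2.5]
grip_width: 0.022
scene vial [(0.81, array([ 0.6055, -0.0481,  0.0317])), (0.66, array([0.499 , 0.2466, 0.0008])), (0.63, array([ 0.4004,  0.2555, -0.    ]))]
scene anvil [(0.8, array([ 0.6039, -0.0424,  0.0296]))]
scene cup [(0.93, array([ 0.6046, -0.0448,  0.1221]))]
top vial [(0.56, array([0.5021, 0.2487, 0.0018])), (0.51, array([0.3981, 0.2543, 0.0006])), (0.5, array([ 0.6058, -0.0483,  0.0287]))]
top anvil [(0.65, array([ 0.6   , -0.0495,  0.0277])), (0.57, array([0.4297, 0.3185, 0.0001]))]
top cup [(0.42, array([ 0.606 , -0.0495,  0.118 ]))]
```

View pics/c6.png

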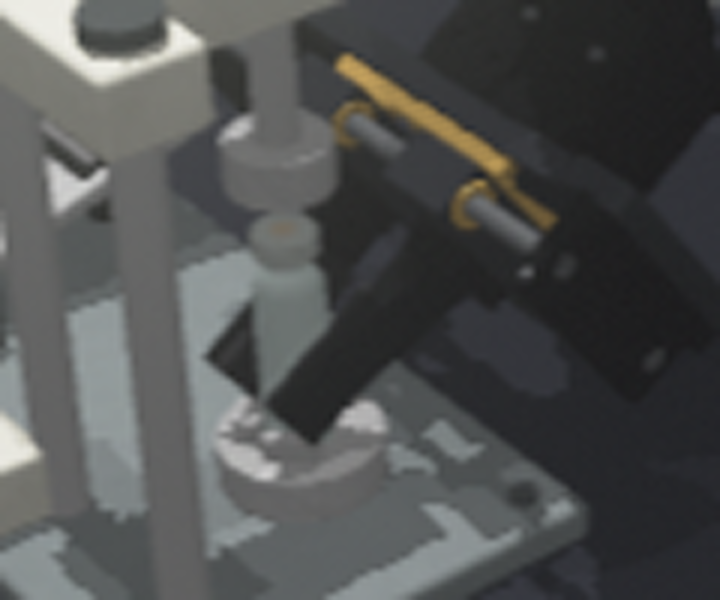

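The cap sits just below and slightly in front of the cup. There is no fence contact yet, so I keep sliding.

```bash
for i in 1; do :; done
python3 -m creep '{"dp":[[0,-0.058,0.082],[0,0,0]],"turn":[[0,0,0],[0,0,0]]}'
python3 -m creep '{"dp":[[0,-0.058,0.082],[0,0,0]],"turn":[[0,0,0],[0,0,0]]}'
python3 -m creep '{"dp":[[0,-0.058,0.082],[0,0,0]],"turn":[[0,0,0],[0,0,0]]}'
```

```text
time: 17.05
position: [0.6178, -0.0471, 0.0478]
tool_rot: [0.655, -0.6, 0.311, -0.338]
ft_force: [-2.4, 0.5, 2.8]
grip_width: 0.0222
time: 17.25
position: [0.6183, -0.0469, 0.0478]
tool_rot: [0.655, -0.6, 0.311, -0.338]
ft_force: [-4.1, -0.8, 5.4]
grip_width: 0.022
time: 17.45
position: [0.6191, -0.0468, 0.0478]
tool_rot: [0.655, -0.6, 0.31, -0.338]
ft_force: [-6.1, -1.0, 5.2]
grip_width: 0.0218
```

```bash
python3 -m creep '{"dp":[[0,-0.058,0.082],[0,0,0]],"turn":[[0,0,0],[0,0,0]]}'
python3 -m creep '{"dp":[[0,-0.058,0.082],[0,0,0],[0,0,0]],"turn":[[0,0,0],[0,0,0],[0,0,0]]}'
python3 -m creep '{"dp":[[0,-0.058,0.082],[0,0,0],[0,0,0]],"turn":[[0,0,0],[0,0,0],[0,0,0]]}'
python3 - <<'E'
from h import *
np.set_printoptions(precision=4,suppress=True)
a=save('scene','s7');b=save('top','t7')
for c in('scene','top'):
  for n in('vial','anvil','cup'):
    print(c,n,[(round(d['confidence'],2),w(c,d['point'])) for d in robot.tip_of(n,c)])
cv2.imwrite('pics/c7.png',cv2.resize(a[180:280,220:340],(720,600),interpolation=2)[:,:,::-1])
E
```

```text
time: 17.65
position: [0.6199, -0.0467, 0.0479]
tool_rot: [0.655, -0.6, 0.31, -0.338]
ft_force: [-6.3, -1.1, 5.5]
grip_width: 0.0219
time: 17.95
position: [0.6209, -0.0466, 0.0479]
tool_rot: [0.655, -0.6, 0.31, -0.338]
ft_force: [-6.9, -2.4, 6.2]
grip_width: 0.0219
time: 18.25
position: [0.622, -0.0465, 0.0479]
tool_rot: [0.655, -0.6, 0.31, -0.338]
ft_force: [-5.8, -1.8, 5.6]
grip_width: 0.0219
scene vial [(0.92, array([ 0.402 ,  0.2564, -0.0001])), (0.71, array([ 0.4988,  0.2492, -0.0004])), (0.56, array([ 0.6048, -0.0452,  0.0317]))]
scene anvil []
scene cup [(0.82, array([ 0.6042, -0.0467,  0.1219]))]
top vial [(0.67, array([ 0.4994,  0.2474, -0.    ])), (0.53, array([0.3978, 0.2529, 0.0023]))]
top anvil [(0.6, array([ 0.6014, -0.0486,  0.0272]))]
top cup [(0.69, array([ 0.5579,  0.2446, -0.0028])), (0.51, array([ 0.601 , -0.0503,  0.117 ]))]
```

View pics/c7.png

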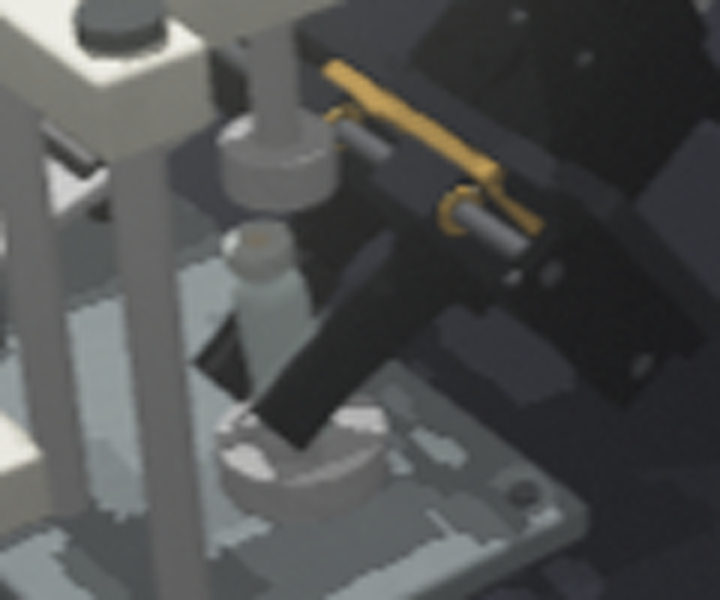

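The vial is leaning forward: its base is stopped at the fence and the grip carried on. Contact was at about x = 0.618, so I back off to that.

```bash
python3 -m creep '{"dp":[[0,0.058,-0.082],[0,0.058,-0.082],[0,0.058,-0.082],[0,0.047,-0.066],[0,0,0],[0,0,0]],"turn":[[0,0,0],[0,0,0],[0,0,0],[0,0,0],[0,0,0],[0,0,0]]}'
python3 - <<'E'
from h import *
np.set_printoptions(precision=4,suppress=True)
a=save('scene','s8')
for c in('scene',):
  for n in('vial','anvil','cup'):
    print(c,n,[(round(d['confidence'],2),w(c,d['point'])) for d in robot.tip_of(n,c)])
cv2.imwrite('pics/c8.png',cv2.resize(a[180:280,220:340],(720,600),interpolation=2)[:,:,::-1])
E
```

```text
time: 19.25
position: [0.6197, -0.0472, 0.0479]
tool_rot: [0.655, -0.599, 0.312, -0.338]
ft_force: [0.9, -0.1, 2.2]
grip_width: 0.0221
scene vial [(0.82, array([ 0.6048, -0.0473,  0.0336])), (0.73, array([ 0.4987,  0.2462, -0.002 ])), (0.71, array([0.4001, 0.2585, 0.0033]))]
scene anvil [(0.83, array([ 0.6017, -0.0424,  0.0296]))]
scene cup [(0.96, array([ 0.6061, -0.046 ,  0.1214]))]
```

View pics/c8.png

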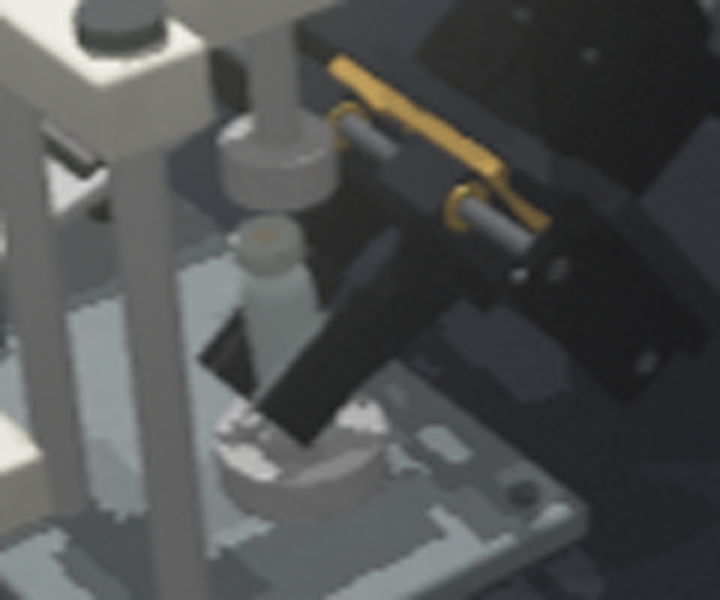

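```bash
python3 -m creep '{"dp":[[0,0.058,-0.082],[0,0.04,-0.057],[0,0,0],[0,0,0]],"turn":[[0,0,0],[0,0,0],[0,0,0],[0,0,0]]}'
python3 - <<'E'
from h import *
a=save('scene','s9')
cv2.imwrite('pics/c9.png',cv2.resize(a[180:280,220:340],(720,600),interpolation=2)[:,:,::-1])
E
```

```text
time: 19.85
position: [0.6175, -0.0471, 0.0479]
tool_rot: [0.655, -0.599, 0.311, -0.338]
ft_force: [0.9, 0.3, 1.9]
grip_width: 0.0217
```

View pics/c9.png

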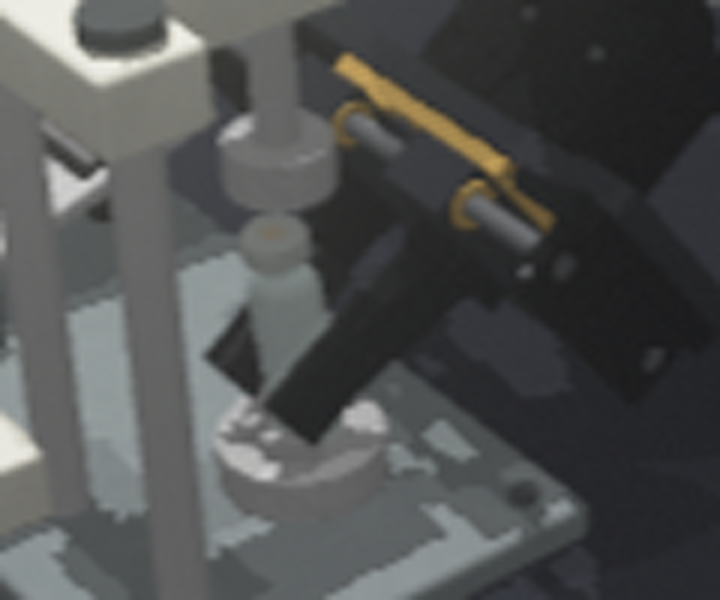

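It is nearly upright, with a few degrees of lean left that will settle when released. I open a little and look.

```bash
python3 -m creep '{"dp":[[0,0,0],[0,0,0],[0,0,0],[0,0,0],[0,0,0]],"turn":[[0,0,0],[0,0,0],[0,0,0],[0,0,0],[0,0,0]]}' 0.3
python3 - <<'E'
from h import *
np.set_printoptions(precision=4,suppress=True)
a=save('scene','s10')
for c in('scene',):
  for n in('vial','anvil','cup'):
    print(c,n,[(round(d['confidence'],2),w(c,d['point'])) for d in robot.tip_of(n,c)])
cv2.imwrite('pics/c10.png',cv2.resize(a[180:280,220:340],(720,600),interpolation=2)[:,:,::-1])
E
```

```text
time: 20.4
position: [0.6174, -0.0471, 0.0477]
tool_rot: [0.655, -0.6, 0.311, -0.338]
ft_force: [-0.3, 1.2, 0.2]
grip_width: 0.0303
scene vial [(0.68, array([ 0.4985,  0.2512, -0.0018])), (0.63, array([0.3987, 0.2566, 0.0017]))]
scene anvil [(0.95, array([ 0.6019, -0.0418,  0.0276])), (0.19, array([ 0.5856, -0.2213,  0.0626]))]
scene cup [(0.71, array([ 0.6044, -0.0482,  0.1225]))]
```

View pics/c10.png

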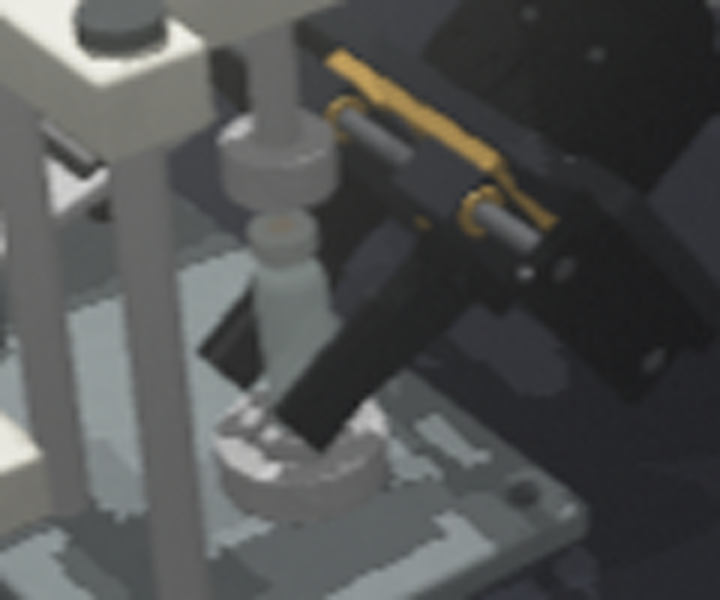

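```bash
python3 -m creep '{"dp":[[0,0,0],[0,0,0],[0,0,-0.5],[0,0,-1],[0,0,-1],[0,0,-1],[0,0,-1],[0,0,-1],[0,0,-1],[0,0,0]],"turn":[[0,0,0],[0,0,0],[0,0,0],[0,0,0],[0,0,0],[0,0,0],[0,0,0],[0,0,0],[0,0,0],[0,0,0]]}' 0
python3 - <<'E'
from h import *
np.set_printoptions(precision=4,suppress=True)
a=save('scene','s11');b=save('top','t11')
for c in('scene','top'):
  for n in('vial','anvil','cup'):
    print(c,n,[(round(d['confidence'],2),w(c,d['point'])) for d in robot.tip_of(n,c)])
cv2.imwrite('pics/c11.png',cv2.resize(a[190:280,230:320],(600,600),interpolation=2)[:,:,::-1])
cv2.imwrite('pics/c11t.png',cv2.resize(b[160:250,340:430],(600,600),interpolation=2)[:,:,::-1])
E
```

```text
time: 21.6
position: [0.5635, -0.0518, 0.0859]
tool_rot: [0.655, -0.6, 0.311, -0.338]
ft_force: [-0.4, -0.1, -0.1]
grip_width: 0.0435
scene vial [(0.83, array([ 0.4996,  0.2469, -0.0042])), (0.55, array([0.401 , 0.254 , 0.0013])), (0.19, array([ 0.5864, -0.22  ,  0.0638]))]
scene anvil [(0.82, array([ 0.6008, -0.0437,  0.028 ]))]
scene cup [(0.72, array([ 0.6038, -0.0489,  0.1212]))]
top vial [(0.69, array([ 0.5015,  0.2519, -0.0012])), (0.58, array([ 0.6034, -0.0502,  0.1176])), (0.55, array([0.3945, 0.2542, 0.0008])), (0.5, array([ 0.5573,  0.2417, -0.0021])), (0.37, array([ 0.6064, -0.0503,  0.0311]))]
top anvil [(0.83, array([ 0.6041, -0.0484,  0.0296]))]
top cup [(0.49, array([ 0.6048, -0.0516,  0.1208]))]
```

View pics/c11.png

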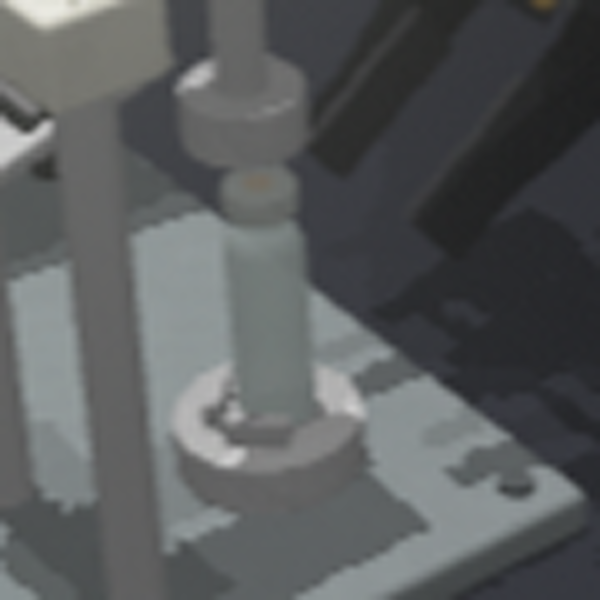

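View pics/c11t.png

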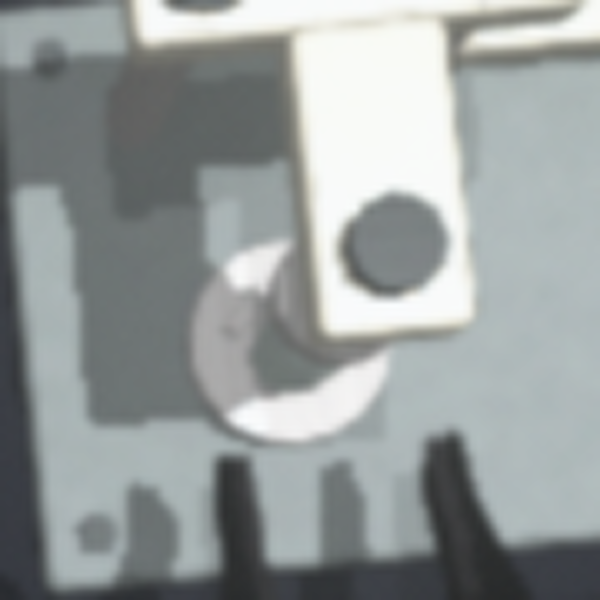

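The vial stands, but in the crop its cap is at x≈260 and the cup's axis at x≈243-249, so it may sit 2-3 mm too far forward. I'll measure this against projected outlines.

```bash
python3 - <<'E'
from h import *
np.set_printoptions(precision=2,suppress=True)
th=np.linspace(0,6.28,72)
def ext(A,z,r):
  P=np.array([proj('scene',(A[0]+r*np.cos(t),A[1]+r*np.sin(t),z)) for t in th]); x=(P-[230,190])*6.667-0.5+3.33; return x[:,0].min(),x[:,0].max(),x[:,1].mean()
A=np.array([.603,-.0475])
for n,z,r in [('cuprim',.121,.017),('cuptop',.137,.017),('anviltop',.03,.027),('anvilbase',.016,.027),('cap',.103,.0105),('body.08',.08,.01125),('body.045',.045,.01125)]:
  e=ext(A,z,r); print(n,np.array(e),'centre',(e[0]+e[1])/2)
for d in((.001,0),(0,.001)):
  e=ext(A+d,.1,.0105);e0=ext(A,.1,.0105); print(d,(e[0]+e[1]-e0[0]-e0[1])/2)
# measured edges by gradient along rows in full image
a=cv2.imread('pics/s11.png',0).astype(float)
for v in (200,204,208,212,218,222,226,230,234,238,242,246,250,254): print(v,a[v,252:292].astype(int))
E
```

```text
cuprim [181.5  310.24 136.33] centre 245.86872895752245
cuptop [176.69 306.86  84.47] centre 241.7774609184688
anviltop [171.17 363.73 411.69] centre 267.4539735683165
anvilbase [175.15 365.99 451.16] centre 270.57174728637136
cap [211.15 289.71 193.07] centre 250.4285968285816
body.08 [214.57 297.46 263.97] centre 256.0139955696709
body.045 [223.7  304.71 367.79] centre 264.20432929840274
(0.001, 0) -3.251783163121985
(0, 0.001) 1.8409710690046666
200 [117 116 106  84  71  69 114 159 175 157 120 101 100 101 100  99  98  99
 106 109 108 108  95  75  65  65  64  64  60  52  48  57  65  58  46  46
  45  45  43  44]
204 [ 68  69  69  68  89 108 111 111 111 112 109 106 104 103 103 103 105 108
 109 110 109 109 107  91  69  56  49  47  56  64  59  48  45  46  45  45
  46  44  44  50]
208 [ 68  68  67  68  76  90  98  99 100 100 100 101 101 101 100 102 103 102
 101  99  97  97  94  87  65  57  64  56  48  46  46  45  45  45  44  44
  49  56  57  57]
212 [ 67  67  67  66  66  76  91  98  98 100 100 101 101  98  99 100  99  99
  98  98  97  96  87  71  52  45  47  46  45  46  44  45  47  56  
[... 1004 characters left out ...]
58  56  55
  50  50  55  54]
242 [148 147 148 148 147 147 147 147 148 148 147 148 139 122 115 115 117 118
 119 118 117 116 114 113 118 128 131 128 129 128 128 129 136 143 142 142
 124  88  61  55]
246 [136 148 148 149 148 149 148 159 172 177 179 170 148 127 116 117 118 119
 120 119 118 117 116 115 119 154 176 174 172 169 140 105 102  96  96  96
  96  96  97  96]
250 [129 148 148 148 162 177 178 179 172 161 143 108 140 145 115 115 114 114
 115 115 114 113 112 111 108 114 152 176 175 183 193 182 154 141 144 144
 144 144 143 142]
254 [116 142 148 147 163 178 177 178 166 152 130 103 104 103 101 102 104 103
 102 103 102 100 116 127 129 129 129 129 131 131 129 112 113 137 143 143
 144 144 144 144]
```

The vial is upright but about 2.5 mm short of home, toward the front. I'll close the fingers, come down in front of it, and nudge it home low on the body.

```bash
python3 -m creep '{"dp":[[0,0,-0.5],[0,0,-0.5],[0,0,0],[0,0,0],[0,0,0],[0,0.45,0.315],[0,0.45,0.315],[0,0.45,0.315],[0,0.45,0.315],[0,0.45,0.315],[0,0.45,0.315],[0,0.45,0.315],[0,0.45,0.315],[0,0.45,0.315],[0,0,0]],"turn":[[0,0,0],[0,0,0],[0,0,0],[0,0,0],[0,0,0],[0,0,0],[0,0,0],[0,0,0],[0,0,0],[0,0,0],[0,0,0],[0,0,0],[0,0,0],[0,0,0],[0,0,0]]}' 1 12
python3 - <<'E'
from h import *
a=save('scene','s12')
cv2.imwrite('pics/c12.png',cv2.resize(a[190:280,230:350],(800,600),interpolation=2)[:,:,::-1])
E
```

```text
time: 23.5
position: [0.5563, -0.0526, 0.0408]
tool_rot: [0.655, -0.6, 0.311, -0.338]
ft_force: [-0.0, -0.9, -0.6]
grip_width: 0.0007
```

View pics/c12.png

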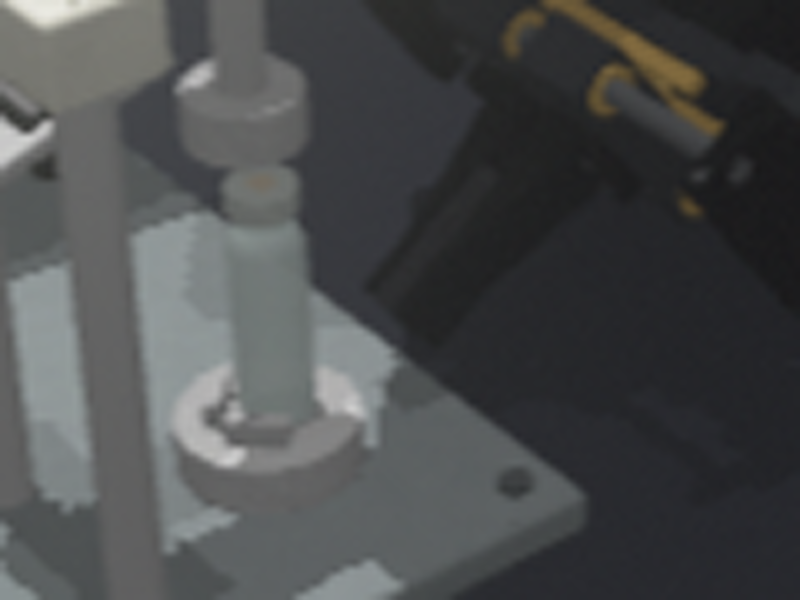

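```bash
python3 -m creep '{"dp":[[-0.01,-0.15,0.213],[-0.01,-0.15,0.213],[-0.01,-0.15,0.213],[-0.01,-0.15,0.213],[-0.01,-0.15,0.213],[-0.01,-0.15,0.213],[-0.01,-0.15,0.213],[-0.01,-0.15,0.213],[-0.01,-0.15,0.213],[-0.01,-0.15,0.213],[0,0,0]],"turn":[[0,0,0],[0,0,0],[0,0,0],[0,0,0],[0,0,0],[0,0,0],[0,0,0],[0,0,0],[0,0,0],[0,0,0],[0,0,0]]}'
python3 -m creep '{"dp":[[0,-0.058,0.082],[0,0,0]],"turn":[[0,0,0],[0,0,0]]}'
python3 - <<'E'
from h import *
a=save('scene','s13')
cv2.imwrite('pics/c13.png',cv2.resize(a[190:280,230:350],(800,600),interpolation=2)[:,:,::-1])
E
```

```text
time: 24.65
position: [0.5825, -0.0492, 0.0418]
tool_rot: [0.655, -0.599, 0.311, -0.338]
ft_force: [0.3, -0.5, 1.0]
grip_width: 0.0004
time: 24.85
position: [0.5832, -0.0491, 0.0417]
tool_rot: [0.655, -0.599, 0.311, -0.338]
ft_force: [-0.4, 0.6, -0.4]
grip_width: 0.0003
```

View pics/c13.png

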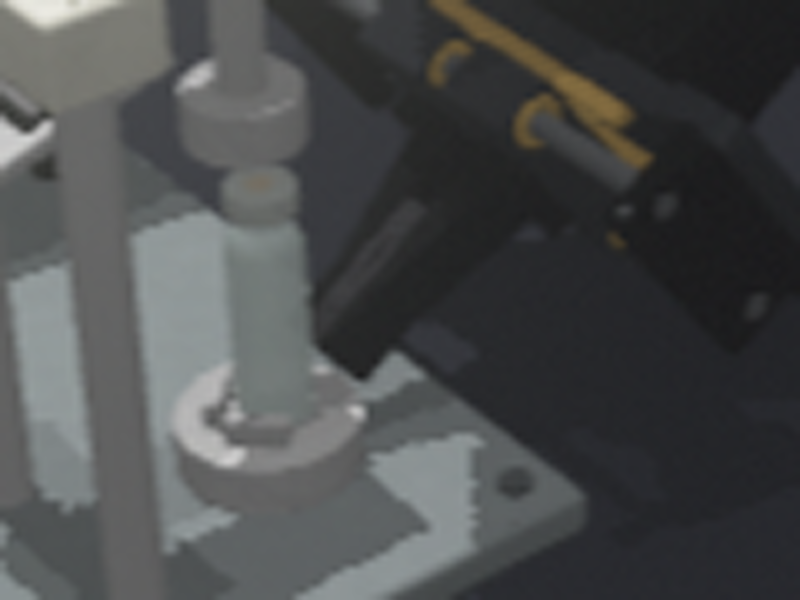

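```bash
cat > m.py <<'E'
from h import *
import sys
a=save('scene',sys.argv[1])
g=a.mean(2)
def edges(v):
    r=g[v-1:v+2].mean(0)
    return r
r=[]
for (v0,v1,lo,hi) in ((206,210,254,282),):
    s=g[v0:v1+1].mean(0)[lo:hi]; d=np.gradient(s); 
    up=np.maximum(d,0); up[14:]=0; dn=np.maximum(-d,0); dn[:14]=0
    x=np.arange(lo,hi); print('cap L %.2f R %.2f'%((up*x).sum()/up.sum(),(dn*x).sum()/dn.sum()))
s=g[238:245].mean(0); d=np.gradient(s); dn=np.maximum(-d,0)[259:270]; print('body L %.2f'%((dn*np.arange(259,270)).sum()/dn.sum()))
s=g[226:231].mean(0); d=np.gradient(s); dn=np.maximum(-d,0)[259:268]; print('shoulder L %.2f'%((dn*np.arange(259,268)).sum()/dn.sum()))
cv2.imwrite('pics/c_%s.png'%sys.argv[1],cv2.resize(a[190:280,230:350],(800,600),interpolation=2)[:,:,::-1])
E
python3 m.py s14
python3 -m creep '{"dp":[[0,-0.058,0.082],[0,0,0]],"turn":[[0,0,0],[0,0,0]]}'
python3 m.py s15
python3 -m creep '{"dp":[[0,-0.058,0.082],[0,0,0]],"turn":[[0,0,0],[0,0,0]]}'
python3 m.py s16
```

```text
cap L 257.45 R 274.73
body L 264.22
shoulder L 262.98
time: 25.15
position: [0.5842, -0.0491, 0.0417]
tool_rot: [0.655, -0.599, 0.311, -0.338]
ft_force: [-0.1, -0.4, -0.3]
grip_width: 0.0003
cap L 257.34 R 274.75
body L 263.72
shoulder L 262.46
time: 25.4
position: [0.5853, -0.049, 0.0417]
tool_rot: [0.655, -0.599, 0.311, -0.338]
ft_force: [0.5, 0.6, -0.5]
grip_width: 0.0004
cap L 257.40 R 274.80
body L 263.20
shoulder L 262.08
```

```bash

python3 -m creep '{"dp":[[0,-0.058,0.082],[0,0,0]],"turn":[[0,0,0],[0,0,0]]}'
python3 m.py s17
python3 -m creep '{"dp":[[0,-0.03,0.041],[0,0,0]],"turn":[[0,0,0],[0,0,0]]}'
python3 m.py s18
```

```text
time: 25.65
position: [0.5863, -0.0489, 0.0417]
tool_rot: [0.655, -0.599, 0.311, -0.338]
ft_force: [-0.6, 0.6, -0.4]
grip_width: 0.0006
cap L 257.49 R 274.74
body L 262.75
shoulder L 261.64
time: 25.9
position: [0.5867, -0.0489, 0.0417]
tool_rot: [0.655, -0.599, 0.311, -0.338]
ft_force: [-0.3, -0.2, -0.2]
grip_width: 0.0001
cap L 257.41 R 274.77
body L 262.57
shoulder L 261.48
```

View pics/c_s18.png

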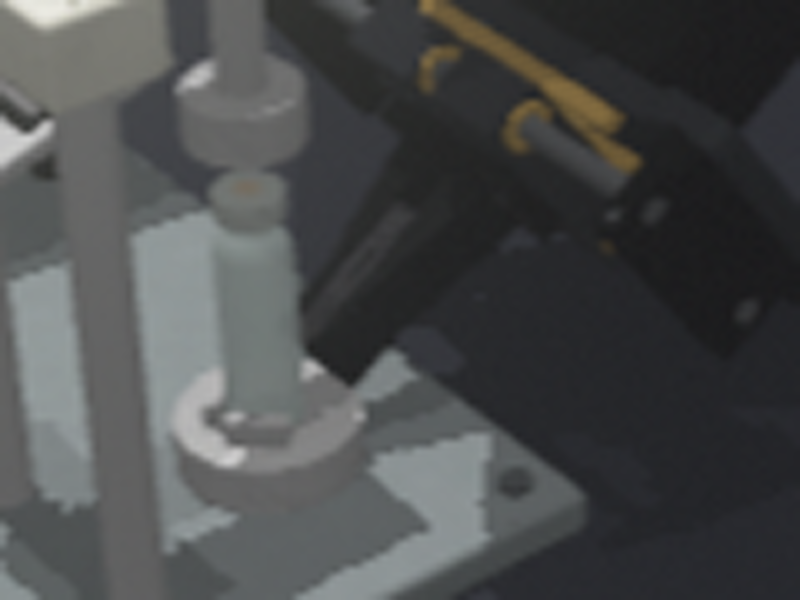

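The cap (crop centre ≈249) now lines up with the cup axis (≈249). I push in small steps until it stops translating.

```bash

python3 -m creep '{"dp":[[0,-0.03,0.041],[0,0,0]],"turn":[[0,0,0],[0,0,0]]}'
python3 m.py s19
python3 -m creep '{"dp":[[0,-0.03,0.041],[0,0,0]],"turn":[[0,0,0],[0,0,0]]}'
python3 m.py s20
```

```text
time: 26.15
position: [0.5872, -0.0487, 0.0417]
tool_rot: [0.655, -0.599, 0.311, -0.338]
ft_force: [-0.8, 0.4, -0.3]
grip_width: 0.0
cap L 257.47 R 274.77
body L 262.43
shoulder L 261.29
time: 26.4
position: [0.5875, -0.0486, 0.0417]
tool_rot: [0.655, -0.599, 0.311, -0.338]
ft_force: [-1.7, 0.7, 1.1]
grip_width: 0.0006
cap L 257.42 R 274.74
body L 262.24
shoulder L 261.12
```

View pics/c_s20.png

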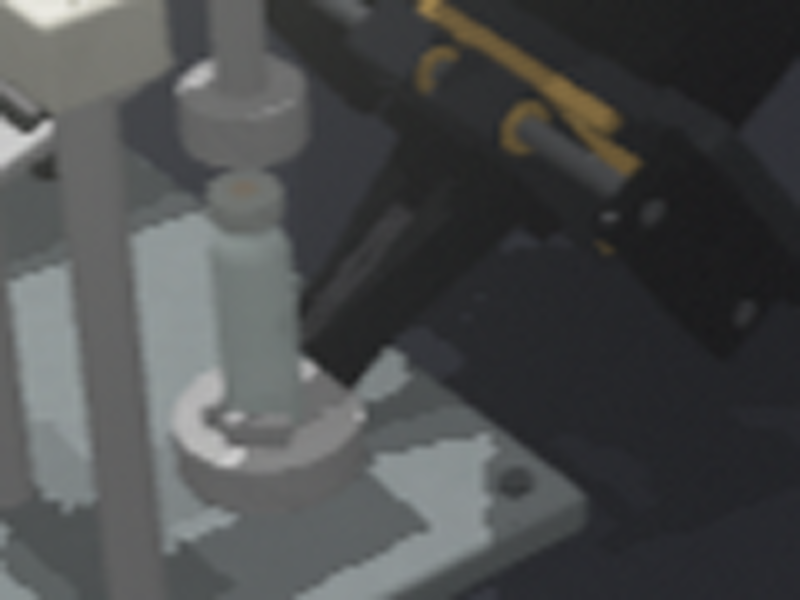

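The reaction rose to about 2 N, so it is against the fence. I back off and check.

```bash

python3 -m creep '{"dp":[[0,0.03,-0.041],[0,0.058,-0.082],[0,0.058,-0.082],[0,0.115,-0.164],[0,0.23,-0.33],[0,0.35,-0.49],[0,0.35,-0.49],[0,0,0]],"turn":[[0,0,0],[0,0,0],[0,0,0],[0,0,0],[0,0,0],[0,0,0],[0,0,0],[0,0,0]]}'
python3 m.py s21
python3 - <<'E'
from h import *
np.set_printoptions(precision=4,suppress=True)
b=save('top','t21')
cv2.imwrite('pics/c21t.png',cv2.resize(b[160:250,340:430],(600,600),interpolation=2)[:,:,::-1])
robot.camera('scene')
for n in('vial','anvil','cup','treadle_pad'):
    print(n,[(c,w(c,d['point'])) for c in('scene','top') for d in robot.tip_of(n,c) if n!='vial' or w(c,d['point'])[1]<0])
E
```

```text
time: 27.25
position: [0.566, -0.0506, 0.0412]
tool_rot: [0.655, -0.6, 0.31, -0.338]
ft_force: [-0.7, -0.3, 0.6]
grip_width: 0.0002
cap L 257.43 R 274.82
body L 262.56
shoulder L 261.49
vial [('scene', array([ 0.6047, -0.0461,  0.0315])), ('top', array([ 0.6056, -0.0447,  0.0292]))]
anvil [('scene', array([ 0.6055, -0.0436,  0.0263])), ('top', array([ 0.6034, -0.0498,  0.0308])), ('top', array([ 0.5989, -0.0469, -0.0046]))]
cup [('scene', array([ 0.6072, -0.0472,  0.1216])), ('top', array([ 0.6054, -0.0477,  0.118 ]))]
treadle_pad [('scene', array([ 0.5864, -0.2212,  0.062 ]))]
```

View pics/c_s21.png

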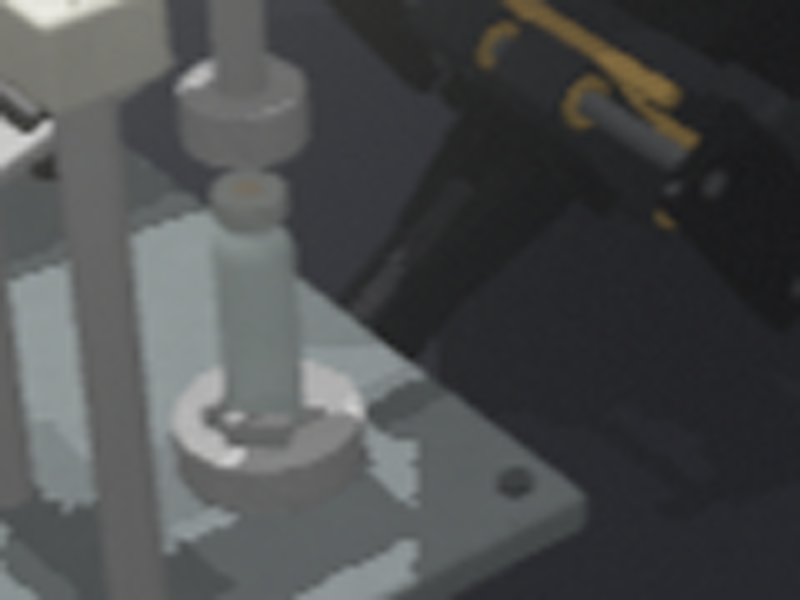

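View pics/c21t.png

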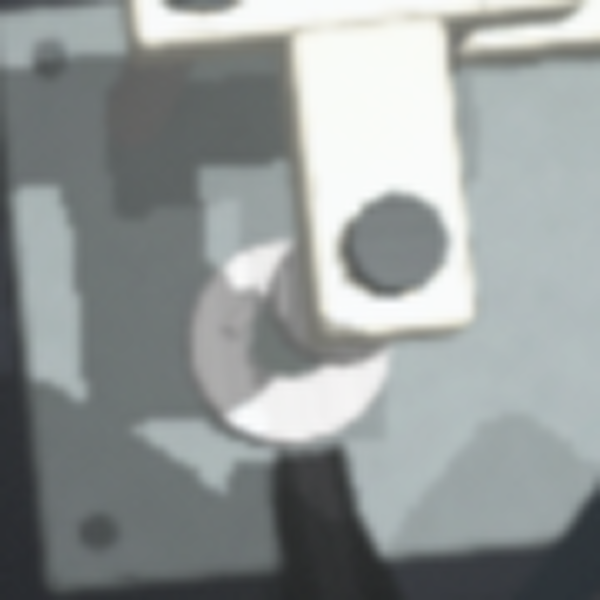

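```bash
python3 - <<'E'
from h import *
np.set_printoptions(precision=2,suppress=True)
g=cv2.imread('pics/s21.png').astype(np.float32)
cv2.imwrite('pics/z21.png',cv2.resize(cv2.imread('pics/s21.png')[206:228,250:282],(768,528),interpolation=cv2.INTER_NEAREST))
cv2.imwrite('pics/z21b.png',cv2.convertScaleAbs(cv2.resize(cv2.imread('pics/s21.png')[240:272,248:292],(770,560),interpolation=cv2.INTER_CUBIC),alpha=1.3))
th=np.linspace(0,6.28,72)
def E(A,z,r): 
  P=np.array([proj('scene',(A[0]+r*np.cos(t),A[1]+r*np.sin(t),z)) for t in th]); return P.min(0),P.max(0)
for A in([.603,-.0475],[.604,-.0475],[.603,-.0465]):
  print(A,'cuprim',E(A,.121,.017),'captop',E(A,.105,.0105),'capbot',E(A,.097,.0105),'anv',E(A,.03,.027),'base',E(A,.03,.01125))
E
```

```text
[0.603, -0.0475] cuprim (array([256.8 , 204.92]), array([276.11, 215.14])) captop (array([261.16, 214.39]), array([272.96, 220.78])) capbot (array([261.49, 218.12]), array([273.23, 224.55])) anv (array([255.25, 242.73]), array([284.13, 260.  ])) base (array([263.7, 247.6]), array([275.73, 254.79]))
[0.604, -0.0475] cuprim (array([256.3 , 205.08]), array([275.62, 215.32])) captop (array([260.67, 214.56]), array([272.48, 220.96])) capbot (array([261.  , 218.29]), array([272.74, 224.73])) anv (array([254.78, 242.91]), array([283.68, 260.19])) base (array([263.23, 247.78]), array([275.27, 254.98]))
[0.603, -0.0465] cuprim (array([257.07, 205.16]), array([276.4 , 215.39])) captop (array([261.44, 214.64]), array([273.24, 221.04])) capbot (array([261.76, 218.36]), array([273.51, 224.8 ])) anv (array([255.51, 242.99]), array([284.41, 260.27])) base (array([263.96, 247.86]), array([276.  , 255.06]))
```

View pics/z21.png

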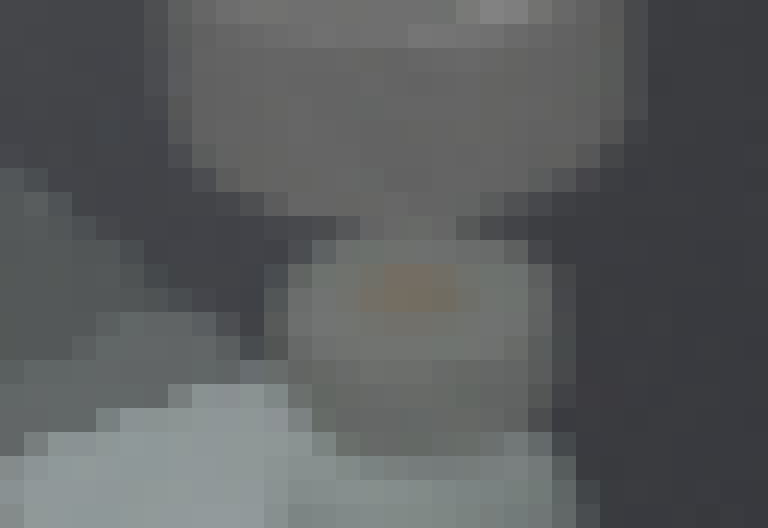

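View pics/z21b.png

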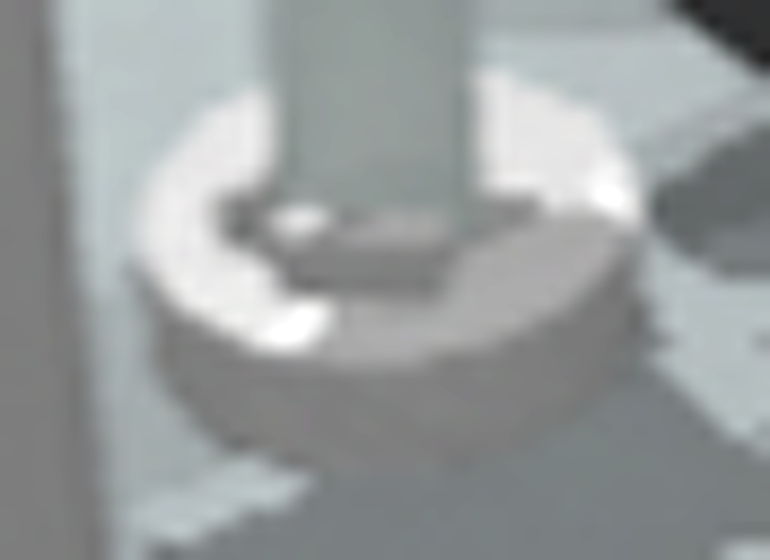

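Vial is home: in the scene picture the cap disc spans u 261.6-273.2 and v 215.2-221.4, against 261.7-273.5 and 214.9-221.3 predicted for the anvil centre. The cup edges also match, so all agree within 1 mm. Now the treadle: I'll plan the press pose and the route there.

```bash
python3 - <<'E'
from h import *
import fk
np.set_printoptions(precision=2,suppress=True)
o=robot.get_obs(); q0=o['q']; print(q0,o['position'])
up=np.array([.588,-.2195,.063]);dn=np.array([.583,-.220,.039])
for t in (30,40,45,50):
  for az in (-35,-15,5,20,35):
    M=Rt(az,t,-1); q,e=fk.ik(up+[0,0,.03],M,q0); q2,e2=fk.ik(dn,M,q)
    print(t,az,round(e,3),q,round(e2,3),q2)
E
```

```text
[-0.57  1.03  2.33  2.56  1.14 -1.72] [ 0.57 -0.05  0.04]
30 -35 0.034 [-0.52  0.64  1.95  4.5   0.04 -2.85] 0.0 [-0.52  0.75  1.95  3.68  0.09 -2.03]
30 -15 0.0 [-0.62  0.63  1.94  1.17  0.19  0.09] 0.0 [-0.63  0.74  1.97  1.9   0.19 -0.66]
30 5 0.0 [-0.72  0.64  1.89  1.05  0.43 -0.17] 0.0 [-0.72  0.75  1.92  1.34  0.38 -0.49]
30 20 0.0 [-0.76  0.66  1.83  0.91  0.61 -0.29] 0.0 [-0.77  0.76  1.85  1.07  0.54 -0.49]
30 35 0.0 [-0.79  0.69  1.74  0.78  0.78 -0.41] 0.0 [-0.79  0.78  1.76  0.87  0.7  -0.54]
40 -35 0.0 [-0.5   0.68  2.04  3.4   0.28 -1.73] 0.0 [-0.51  0.81  2.06  3.3   0.43 -1.64]
40 -15 0.0 [-0.66  0.68  2.06  2.34  0.36 -1.12] 0.0 [-0.67  0.81  2.08  2.55  0.47 -1.35]
40 5 0.0 [-0.79  0.69  1.99  1.63  0.52 -0.81] 0.0 [-0.8   0.81  2.01  1.85  0.54 -1.08]
40 20 0.0 [-0.84  0.7   1.9   1.27  0.68 -0.71] 0.0 [-0.85  0.81  1.92  1.42  0.65 -0.91]
40 35 0.0 [-0.87  0.73  1.78  1.01  0.86 -0.69] 0.0 [-0.88  0.83  1.8   1.1   0.8  -0.83]
45 -35 0.0 [-0.49  0.72  2.09  3.33  0.46 -1.66] 0.0 [-0.5   0.85  2.1   3.28  0.6  -1.61]
45 -15 0.0 [-0.68  0.72  2.11  2.52  0.51 -1.32] 0.0 [-0.69  0.86  2.13  2.63  0.64 -1.46]
45 5 0.0 [-0.82  0.72  2.04  1.82  0.61 -1.04] 0.0 [-0.83  0.85  2.05  1.99  0.66 -1.26]
45 20 0.0 [-0.88  0.74  1.93  1.41  0.74 -0.88] 0.0 [-0.89  0.85  1.95  1.53  0.73 -1.07]
45 35 0.0 [-0.9   0.76  1.8   1.11  0.91 -0.81] 0.0 [-0.91  0.86  1.81  1.18  0.87 -0.94]
50 -35 0.0 [-0.49  0.77  2.14  3.3   0.64 -1.62] 0.0 [-0.5   0.91  2.14  3.27  0.78 -1.59]
50 -15 0.0 [-0.7   0.77  2.16  2.61  0.69 -1.43] 0.0 [-0.71  0.91  2.17  2.67  0.82 -1.54]
50 5 0.0 [-0.86  0.77  2.08  1.94  0.73 -1.21] 0.0 [-0.87  0.9   2.08  2.06  0.79 -1.39]
50 20 0.0 [-0.92  0.78  1.96  1.51  0.82 -1.03] 0.0 [-0.93  0.89  1.97  1.62  0.82 -1.2 ]
50 35 0.0 [-0.94  0.8   1.82  1.19  0.97 -0.91] 0.0 [-0.95  0.9   1.82  1.25  0.94 -1.04]
```

```bash
python3 -m creep '{"dp":[[0,0,-1],[0,0,-1.5],[0,0,-1.5],[0,0,-1.5],[0,0,-1.5],[0,0,-1]],"turn":[[0,0,0],[0,0,0],[0,0,0],[0,0,0],[0,0,0],[0,0,0]]}'
python3 - <<'E'
from h import *
plan([.52,-.2185,.12],Rt(5,45,-1),8)
M=Rt(5,45,-1); print((M.T@np.array([.075,0,-.02])*100/5).round(3), 'down',(M.T@[-.005,0,-.024]*100).round(3),(M.T@[0,0,-.1]).round(3))
E
```

```text
time: 28.4
position: [0.5256, -0.0639, 0.0872]
tool_rot: [0.658, -0.6, 0.306, -0.337]
ft_force: [-0.2, 0.1, 0.8]
grip_width: 0.0003
n 8 turn/row [-1.15  0.04  0.02]
[1.92, -0.19, -0.45] [1.92, -0.18, -0.45] [1.92, -0.17, -0.45] [1.92, -0.16, -0.45] [1.92, -0.16, -0.45] [1.92, -0.15, -0.46] [1.92, -0.14, -0.46] [1.92, -0.13, -0.46] 
[ 0.131 -0.774  1.339] down [-0.044  2.049  1.345] [0.    0.071 0.071]
```

```bash
python3 -m creep '{"dp":[[1.92,-0.19,-0.45],[1.92,-0.18,-0.45],[1.92,-0.17,-0.45],[1.92,-0.16,-0.45],[1.92,-0.16,-0.45],[1.92,-0.15,-0.46],[1.92,-0.14,-0.46],[1.92,-0.13,-0.46],[0,0,0]],"turn":[[-1.15,0.04,0.02],[-1.15,0.04,0.02],[-1.15,0.04,0.02],[-1.15,0.04,0.02],[-1.15,0.04,0.02],[-1.15,0.04,0.02],[-1.15,0.04,0.02],[-1.15,0.04,0.02],[0,0,0]]}'
python3 - <<'E'
from h import *
print(robot.get_obs()['q'].round(2))
plan([.594,-.219,.10],Rt(5,45,-1),6)
E
```

```text
time: 29.3
position: [0.5212, -0.2215, 0.1211]
tool_rot: [0.681, -0.624, 0.261, -0.281]
ft_force: [0.7, -0.7, -0.1]
grip_width: 0.0005
[-0.95  0.64  2.17  1.76  0.67 -1.11]
n 6 turn/row [-0.02 -0.05  0.02]
[0.06, -0.61, 1.11] [0.06, -0.61, 1.11] [0.06, -0.61, 1.11] [0.06, -0.61, 1.11] [0.06, -0.61, 1.11] [0.06, -0.61, 1.11]
```

```bash
python3 -m creep '{"dp":[[0.06,-0.61,1.11],[0.06,-0.61,1.11],[0.06,-0.61,1.11],[0.06,-0.61,1.11],[0.06,-0.61,1.11],[0.06,-0.61,1.11],[0,0,0]],"turn":[[0,0,0],[0,0,0],[0,0,0],[0,0,0],[0,0,0],[0,0,0],[0,0,0]]}'
python3 - <<'E'
from h import *
a=save('scene','s30');b=save('top','t30')
cv2.imwrite('pics/c30.png',cv2.hconcat([cv2.resize(a[140:290,180:330],(400,400)),cv2.resize(b[130:260,400:530],(400,400))])[:,:,::-1])
E
```

```text
time: 30.0
position: [0.595, -0.2148, 0.0977]
tool_rot: [0.682, -0.623, 0.258, -0.282]
ft_force: [-0.1, 0.1, 0.3]
grip_width: 0.0002
```

View pics/c30.png

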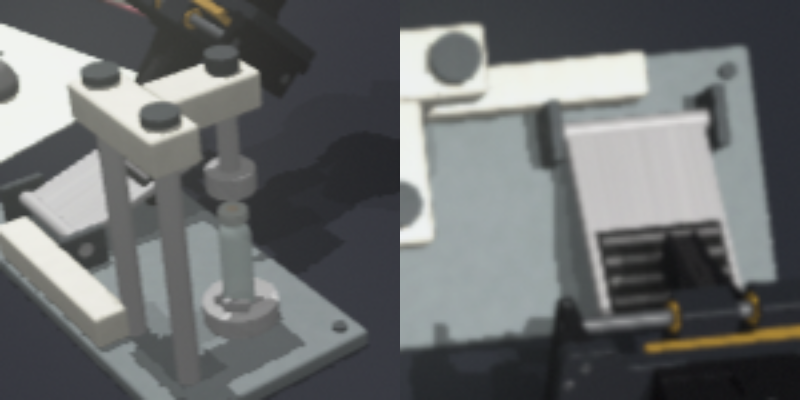

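The fingertip is above the tread, at crop (683,240) in the top view, and the vial stands under the cup. Pressing down now.

```bash
python3 -m creep '{"dp":[[0,0.2,0.2],[0,0.2,0.2],[0,0.2,0.2],[0,0.2,0.2],[0,0.2,0.2],[0,0.2,0.2],[0,0.2,0.2],[0,0.2,0.2],[0,0.2,0.2],[0,0,0]],"turn":[[0,0,0],[0,0,0],[0,0,0],[0,0,0],[0,0,0],[0,0,0],[0,0,0],[0,0,0],[0,0,0],[0,0,0]]}'
python3 -m creep '{"dp":[[0,0.16,0.1],[0,0.16,0.1],[0,0.16,0.1],[0,0.16,0.1],[0,0,0]],"turn":[[0,0,0],[0,0,0],[0,0,0],[0,0,0],[0,0,0]]}'
```

```text
time: 31.1
position: [0.5931, -0.2151, 0.0721]
tool_rot: [0.681, -0.624, 0.258, -0.282]
ft_force: [0.5, 0.0, 0.1]
grip_width: 0.0004
time: 31.6
position: [0.5915, -0.2153, 0.0653]
tool_rot: [0.681, -0.624, 0.258, -0.282]
ft_force: [-2.1, 0.9, 4.8]
grip_width: 0.0004
```

```bash
python3 -m creep '{"dp":[[0,0.2,0.135],[0,0.2,0.135],[0,0.2,0.135],[0,0.2,0.135],[0,0.2,0.135],[0,0,0]],"turn":[[0,0,0],[0,0,0],[0,0,0],[0,0,0],[0,0,0],[0,0,0]]}'
python3 - <<'E'
from h import *
a=save('scene','s31')
cv2.imwrite('pics/c31.png',cv2.resize(a[140:290,180:330],(600,600))[:,:,::-1])
E
```

```text
time: 32.2
position: [0.5892, -0.2155, 0.0537]
tool_rot: [0.681, -0.624, 0.258, -0.282]
ft_force: [-3.0, 0.1, 7.7]
grip_width: 0.0005
```

View pics/c31.png

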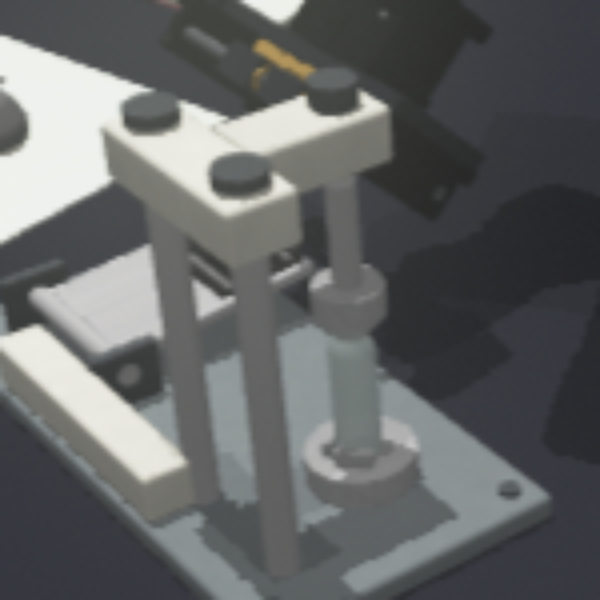

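The cup is sliding down cleanly around the cap at (348,310). I carry on to the stop.

```bash
python3 -m creep '{"dp":[[0,0.16,0.11],[0,0.16,0.11],[0,0.16,0.11],[0,0,0]],"turn":[[0,0,0],[0,0,0],[0,0,0],[0,0,0]]}'
python3 -m creep '{"dp":[[0,0.16,0.11],[0,0,0]],"turn":[[0,0,0],[0,0,0]]}'
python3 -m creep '{"dp":[[0,0.12,0.08],[0,0,0]],"turn":[[0,0,0],[0,0,0]]}'
```

```text
time: 32.65
position: [0.5885, -0.2156, 0.0484]
tool_rot: [0.681, -0.624, 0.259, -0.283]
ft_force: [-2.7, -0.1, 7.4]
grip_width: 0.0006
time: 32.85
position: [0.5883, -0.2156, 0.0467]
tool_rot: [0.681, -0.624, 0.259, -0.283]
ft_force: [-3.5, 0.5, 7.6]
grip_width: 0.0005
time: 33.05
position: [0.5882, -0.2156, 0.0455]
tool_rot: [0.681, -0.624, 0.259, -0.283]
ft_force: [-3.0, 0.9, 9.2]
grip_width: 0.0004
```

```bash
python3 -m creep '{"dp":[[0,0.12,0.08],[0,0,0]],"turn":[[0,0,0],[0,0,0]]}'
python3 -m creep '{"dp":[[0,0.12,0.08],[0,0,0]],"turn":[[0,0,0],[0,0,0]]}'
python3 -m creep '{"dp":[[0,0.12,0.08],[0,0,0]],"turn":[[0,0,0],[0,0,0]]}'
```

```text
time: 33.25
position: [0.5882, -0.2156, 0.0451]
tool_rot: [0.681, -0.623, 0.26, -0.284]
ft_force: [-5.8, 1.0, 14.3]
grip_width: 0.0004
time: 33.45
position: [0.5882, -0.2156, 0.0448]
tool_rot: [0.68, -0.623, 0.261, -0.285]
ft_force: [-7.2, 1.2, 18.9]
grip_width: 0.0005
time: 33.65
position: [0.5883, -0.2156, 0.0446]
tool_rot: [0.68, -0.623, 0.262, -0.285]
ft_force: [-9.9, 1.0, 24.3]
grip_width: 0.0005
```

At the stop: the force is climbing and the tip no longer moves. I hold 1.4 s and take a picture.

```bash
python3 -m creep '{"dp":[[0,0,0],[0,0,0],[0,0,0],[0,0,0],[0,0,0],[0,0,0],[0,0,0],[0,0,0],[0,0,0],[0,0,0],[0,0,0],[0,0,0],[0,0,0],[0,0,0]],"turn":[[0,0,0],[0,0,0],[0,0,0],[0,0,0],[0,0,0],[0,0,0],[0,0,0],[0,0,0],[0,0,0],[0,0,0],[0,0,0],[0,0,0],[0,0,0],[0,0,0]]}'
python3 - <<'E'
from h import *
a=save('scene','s32')
cv2.imwrite('pics/c32.png',cv2.resize(a[140:290,180:330],(600,600))[:,:,::-1])
E
```

```text
time: 35.05
position: [0.5883, -0.2156, 0.0446]
tool_rot: [0.68, -0.623, 0.261, -0.285]
ft_force: [-10.1, 0.6, 24.2]
grip_width: 0.0006
```

View pics/c32.png

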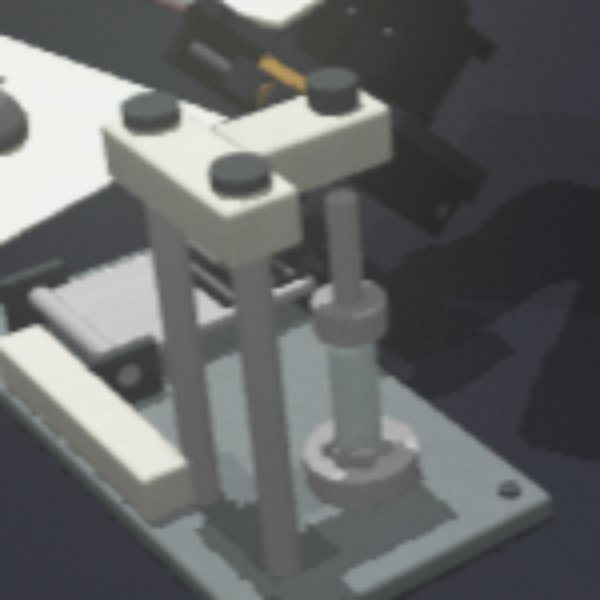

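The cup is fully down around the cap. I release the treadle smoothly along the same path.

```bash
python3 -m creep '{"dp":[[0,-0.16,-0.11],[0,-0.16,-0.11],[0,-0.2,-0.135],[0,-0.2,-0.135],[0,-0.2,-0.135],[0,-0.2,-0.135],[0,-0.2,-0.135],[0,-0.2,-0.135],[0,-0.2,-0.135],[0,-0.2,-0.135],[0,-0.2,-0.135],[0,-0.2,-0.135],[0,-0.2,-0.135],[0,-0.2,-0.135],[0,-0.3,-0.3],[0,-0.5,-0.5],[0,-0.5,-0.5],[0,-0.5,-0.5],[0,-0.5,-0.5],[0,0,0]],"turn":[[0,0,0],[0,0,0],[0,0,0],[0,0,0],[0,0,0],[0,0,0],[0,0,0],[0,0,0],[0,0,0],[0,0,0],[0,0,0],[0,0,0],[0,0,0],[0,0,0],[0,0,0],[0,0,0],[0,0,0],[0,0,0],[0,0,0],[0,0,0]]}'
python3 m.py s33
python3 - <<'E'
from h import *
np.set_printoptions(precision=4,suppress=True)
b=save('top','t33');a=robot.camera('scene')
cv2.imwrite('pics/c33.png',cv2.hconcat([cv2.resize(a[140:290,180:330],(400,400)),cv2.resize(b[130:260,400:530],(400,400))])[:,:,::-1])
for n in('vial','cup','treadle_pad','short1'):
    print(n,[(c,w(c,d['point'])) for c in('scene','top') for d in robot.tip_of(n,c)])
E
```

```text
time: 37.1
position: [0.5932, -0.2155, 0.1062]
tool_rot: [0.681, -0.624, 0.259, -0.282]
ft_force: [0.5, -0.9, -0.4]
grip_width: 0.0007
cap L 257.13 R 275.68
body L 262.52
shoulder L 261.50
vial [('scene', array([ 0.3996,  0.2593, -0.0005])), ('scene', array([0.4998, 0.249 , 0.0012])), ('scene', array([ 0.6055, -0.0486,  0.0291])), ('top', array([ 0.3963,  0.2547, -0.    ])), ('top', array([0.4991, 0.2479, 0.0023])), ('top', array([ 0.6038, -0.0467,  0.0304]))]
cup [('scene', array([ 0.6041, -0.0475,  0.123 ])), ('scene', array([ 0.6056, -0.0462,  0.0275])), ('top', array([ 0.606 , -0.0509,  0.1176]))]
treadle_pad [('scene', array([ 0.5867, -0.2224,  0.063 ])), ('top', array([ 0.5859, -0.2188,  0.0605]))]
short1 [('scene', array([0.4355, 0.3192, 0.0024])), ('top', array([ 0.5564,  0.2438, -0.0017])), ('top', array([0.4302, 0.3162, 0.0055]))]
```

View pics/c33.png

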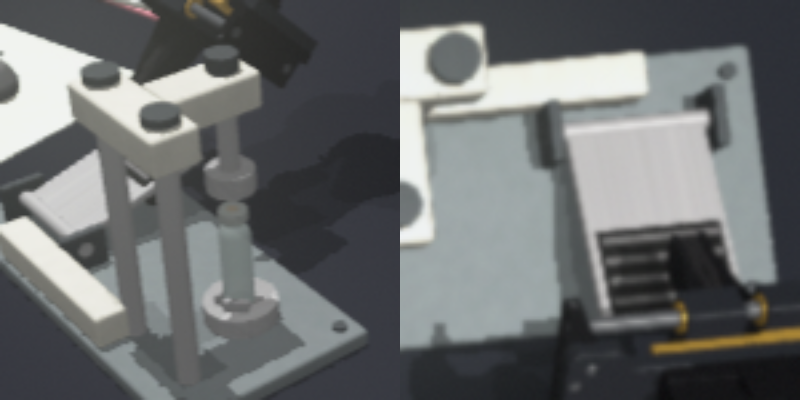

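View pics/s33.png

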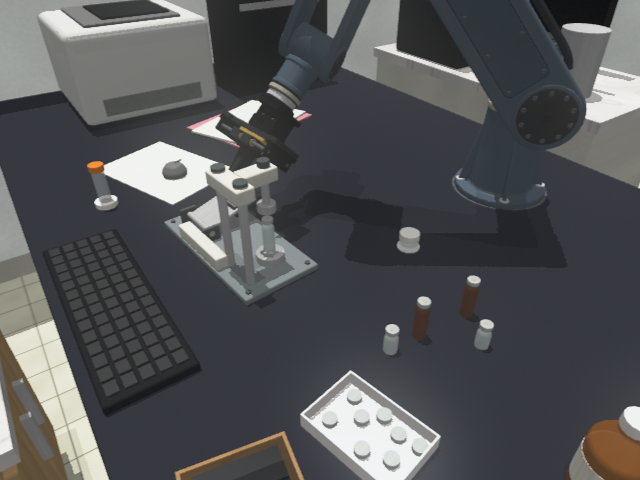

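The vial is unmoved at scene (268,240), the cup and treadle are fully back up, the other vials stand where they were, and the tool is clear. Handing in.

```bash
python3 -c "
from rig import robot
print(robot.hand_in())"
```

```text
the job is handed in; nothing more can be done
None
```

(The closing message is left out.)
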